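Leave the washed tea things to dry

TASK

The tea things have just been washed and must be left to dry. Hang every cup from the lazy Susan mouth down on a peg of the draining rack, one to a peg, lowered on (not dropped) until the end of the peg meets the bottom inside the cup, and raise the tea caddy's stiff lid to about 45 degrees and leave it standing there to air. Do not disturb the clip-lid pot, the prayer-bead stand or the glass nazar.

Things in the scene. Friction and masses are not known exactly. Their poses are not given: they have to be found in the camera images.
- cup0_c (a point): blue handleless ceramic tea cup, a straight cylinder 58 mm across and 86 mm tall, wall 4 mm, bottom 6 mm thick, about 0.16 kg; may be absent. It starts mouth down on the lazy Susan. This point is the cup's centre, on its axis half-way up; its z axis runs along the cup's axis from the mouth towards the bottom, so z points up while the cup is mouth down. The inner face of the bottom lies 37 mm from this point along +z, the mouth 43 mm along -z.
- cup1_c (a point): terracotta handleless ceramic tea cup, a straight cylinder 58 mm across and 86 mm tall, wall 4 mm, bottom 6 mm thick, about 0.16 kg; may be absent. It starts mouth down on the lazy Susan. This point is the cup's centre, on its axis half-way up; its z axis runs along the cup's axis from the mouth towards the bottom, so z points up while the cup is mouth down. The inner face of the bottom lies 37 mm from this point along +z, the mouth 43 mm along -z.
- cup2_c (a point): green handleless ceramic tea cup, a straight cylinder 58 mm across and 86 mm tall, wall 4 mm, bottom 6 mm thick, about 0.16 kg; may be absent. It starts mouth down on the lazy Susan. This point is the cup's centre, on its axis half-way up; its z axis runs along the cup's axis from the mouth towards the bottom, so z points up while the cup is mouth down. The inner face of the bottom lies 37 mm from this point along +z, the mouth 43 mm along -z.
- cup3_c (a point): blue handleless ceramic tea cup, a straight cylinder 58 mm across and 86 mm tall, wall 4 mm, bottom 6 mm thick, about 0.16 kg; may be absent. It starts mouth down on the lazy Susan. This point is the cup's centre, on its axis half-way up; its z axis runs along the cup's axis from the mouth towards the bottom, so z points up while the cup is mouth down. The inner face of the bottom lies 37 mm from this point along +z, the mouth 43 mm along -z.
- cup4_c (a point): terracotta handleless ceramic tea cup, a straight cylinder 58 mm across and 86 mm tall, wall 4 mm, bottom 6 mm thick, about 0.16 kg; may be absent. It starts mouth down on the lazy Susan. This point is the cup's centre, on its axis half-way up; its z axis runs along the cup's axis from the mouth towards the bottom, so z points up while the cup is mouth down. The inner face of the bottom lies 37 mm from this point along +z, the mouth 43 mm along -z.
- cup5_c (a point): green handleless ceramic tea cup, a straight cylinder 58 mm across and 86 mm tall, wall 4 mm, bottom 6 mm thick, about 0.16 kg; may be absent. It starts mouth down on the lazy Susan. This point is the cup's centre, on its axis half-way up; its z axis runs along the cup's axis from the mouth towards the bottom, so z points up while the cup is mouth down. The inner face of the bottom lies 37 mm from this point along +z, the mouth 43 mm along -z.
- peg0 (a point): tip of the right-hand (-y) peg in the front row of the draining rack. Pegs are round, 10 mm thick, 120 mm long with rounded ends; z axis: along the peg, out of its tip (it leans 30 degrees from upright towards the rack's front); y axis: along the row. A cup let go on a peg settles about 20 degrees from upright or, leaning the other way over the peg, about 45 degrees; both are stable and well seated.
- peg1 (a point): tip of the middle peg in the front row of the draining rack. Pegs are round, 10 mm thick, 120 mm long with rounded ends; z axis: along the peg, out of its tip (it leans 30 degrees from upright towards the rack's front); y axis: along the row. A cup let go on a peg settles about 20 degrees from upright or, leaning the other way over the peg, about 45 degrees; both are stable and well seated.
- peg2 (a point): tip of the left-hand (+y) peg in the front row of the draining rack. Pegs are round, 10 mm thick, 120 mm long with rounded ends; z axis: along the peg, out of its tip (it leans 30 degrees from upright towards the rack's front); y axis: along the row. A cup let go on a peg settles about 20 degrees from upright or, leaning the other way over the peg, about 45 degrees; both are stable and well seated.
- peg3 (a point): tip of the right-hand (-y) peg in the back row of the draining rack. Pegs are round, 10 mm thick, 120 mm long with rounded ends; z axis: along the peg, out of its tip (it leans 30 degrees from upright towards the rack's front); y axis: along the row. A cup let go on a peg settles about 20 degrees from upright or, leaning the other way over the peg, about 45 degrees; both are stable and well seated.
- peg4 (a point): tip of the middle peg in the back row of the draining rack. Pegs are round, 10 mm thick, 120 mm long with rounded ends; z axis: along the peg, out of its tip (it leans 30 degrees from upright towards the rack's front); y axis: along the row. A cup let go on a peg settles about 20 degrees from upright or, leaning the other way over the peg, about 45 degrees; both are stable and well seated.
- peg5 (a point): tip of the left-hand (+y) peg in the back row of the draining rack. Pegs are round, 10 mm thick, 120 mm long with rounded ends; z axis: along the peg, out of its tip (it leans 30 degrees from upright towards the rack's front); y axis: along the row. A cup let go on a peg settles about 20 degrees from upright or, leaning the other way over the peg, about 45 degrees; both are stable and well seated.
- rack: draining rack, fixed: steel drip tray 240 (front to back) by 250 mm with an 18 mm lip, two wooden rails carrying six leaning pegs. Origin: on the shelf, 115 mm behind the tray's front edge; its -x side is the front, towards which the pegs lean; the rails run along y. Pegs stand 88 mm apart in a row; front tips 149 mm above the shelf, back tips 179 mm and 105 mm behind.
- susan: revolving ceramic lazy Susan: white round plate 340 mm across with a blue ring, its top 30 mm above the shelf; it turns with slight friction. Origin: on its axis, at the shelf surface.
- caddy_lid (a joint): angle of the tea caddy's lid in radians, 0 shut, growing as the lid's front edge rises; stops at 1.75. The hinge is stiff: the lid stays where it is left; raising it at the knob takes about 4 N.
- caddy_hinge (a point): middle of the lid's hinge line, at the top of the back wall of the steel tea caddy (a green box with a steel lid, loose but heavy at 2.2 kg, 150 mm front to back, 200 mm wide, 100 mm tall, this point 100 mm above the shelf). x axis points from the front to the back of the caddy, y along the hinge line; the front is 150 mm along -x.
- caddy_knob (a point): centre of the dark wooden knob on the front edge of the caddy's lid: a round knob 22 mm thick, 32 mm long, standing straight out from the lid's front. It lies 181 mm from the hinge line; on the shut lid it is 4 mm below the hinge line's height and points along the caddy's -x; it swings up with the lid. Axes are the lid's (x towards the hinge, y along the hinge line).
- pot_c (a point): bystander: stainless pot with fastened clip-on lid, 136 mm across (170 mm over its loop handles), 112 mm tall with the lid's knob; point at its axis, 45 mm up.
- beads_c (a point): bystander: dark wooden prayer-bead stand, round foot 80 mm across, post with a crossbar, 152 mm tall, a tiger-eye bead loop hung on it; point on its axis, 60 mm up.
- nazar_c (a point): bystander: flat blue glass nazar drop lying on the shelf, 60 mm across, 75 mm long, 10 mm thick; point at its centre, 5 mm up.
Things that resemble listed ones, but are neither listed nor needed, are in the scene too. Leave any red or yellow look-alike of the part that bears cup4_c alone.

How it is judged:
By the outcome, as a careful person would: the job done as asked, in the order asked, and still so for the second after the job is handed in, with the robot touching nothing.
Of cup0, cup1, cup2, cup3, cup4, cup5 only 4 to 6 are there at a start; the rules pass over those that are not, and their reading is None.
At some moment in a run one of caddy may be knocked a few centimetres aside while the robot is not near it.
It also fails if it takes over 210 s, if anything falls off the work surface, if the arm or the gripper's body presses on something with over 40 N, if the wrist force passes 120 N, or if a joint passes its speed limit or range.

ROBOT

A 6-joint arm with a two-finger parallel gripper is mounted at the origin on the work surface. World frame = base frame: x ahead of the robot, y to its left, z up, the work surface at z = 0. Lengths are in m, angles in rad, forces in N, time in s.
With the tool pointing down it reaches from about 0.35 to 0.975 m from the base axis. Payload 4.9 kg.
Tool frame: the origin (TCP) lies on the centre line of the jaws, within the pads' length; the fingertips stand 11 mm ahead of it and the grasp point (between the pads) lies 8 mm behind it; z points along the fingers, y is the line along which they close (so a half turn about z gives the same grasp; the last joint's range is limited). The gripper opens to 85 mm and grips with 20 to 120 N. Pads are 22 mm wide; open, the fingers measure 114 mm over their backs; the gripper's body (76 mm by 85 mm) begins 54 mm behind the grasp point. The pads swing forward as they close: fully open they stand 13 mm farther back than shut.
Start: joints at [1.093, 0.053, 1.613, -0, 1.476, -0.119], TCP at [0.219, 0.585, 0.242] pointing down, gripper open.
Joint ranges: [-3.01, 3.01], [-1.01, 2.22], [0.06, 2.58], [-1.02, 4.17], [0.09, 2.62], [-3.14, 3.14]. Speed limits (rad/s): [2.57, 2.57, 3.14, 3.14, 3.14, 3.14].

INTERFACE

Orientations are given as [roll, pitch, yaw] about the fixed x, y, z axes, in that order (R = Rz(yaw) Ry(pitch) Rx(roll)).
In Python, from workcell import status, optics, robot gives the robot as it stands. The module is installed in compiled form; this text tells all that it offers.
- The arm moves only by the tool drive_tool, never from a script. Its arguments are lists of equal length, an entry for each row: "claw": the finger opening in mm, from 0 to 85.4; "slide": the shift along the tool's x, y, z as a fraction of full scale, a list of three; "yaw": the turn about the tool's z as a fraction of full scale. A call has 1 to 12 rows; each row is the pose to reach, as a shift and turn from the pose commanded when the call began, along the tool's axes at that moment; what a row does not reach only later rows make up. Full scale, the value 1, is 0.5 m for a shift and 45 degrees for a turn. A row lasts 1/12 s, in which the tool goes at most 41.7 mm and 7.16 degrees, less where a joint would pass 70% of its speed; a pose out of reach is approached as far as the arm can. A call with a number of a shift or a turn outside -1 to 1 is refused whole. A call with a gripper value outside its range is refused whole. The fingers move at their own pace and stop on an object; the grip force is fixed at half the most. Time passes only in rows, so rows that repeat a pose let the fingers close. It gives the time, the measured TCP pose, the force, the opening and the grip force at its end, in the units of the state.
- status.state(): the state, without advancing time (a new reading comes with each control period).
- optics.capture(name): name is "scene" or "top"; returns a dict with "pixels" (480x640x3 uint8, blue, green, red), "fov_y" (degrees; the focal length in pixels is half the picture's height over the tangent of half this angle, whatever the lens; pixels are square), "cx", "cy" (the principal point, pixels), "cam_to_world" (4x4, takes a point from camera to world coordinates). Camera axes: x right, y up, looking along -z (the intrinsics and any distortion apply to the point x, -y, -z); pixel columns grow to the right and rows downward; lengths in m; the calibration is good to about 2 mm. A picture is of the moment at which its call begins. There is no depth.
- robot.hand_in(): hands the job in; it is judged then, once.
The state is a dict: "time_s": time; "joint_positions": joint angles; "joint_velocities": joint speeds; "joint_efforts": joint torques, N m; "ee_pos": TCP position; "tcp_rot": TCP orientation; "wrist_force": force on the tool from outside, world axes, zero at the start; "torque": the same for the moment, N m; "gripper_width": finger opening in m; "grip_force": force on a finger pad.
Only numpy, scipy, OpenCV 4.12 (cv2) and the standard library are available. Lean on these libraries where they do the work, as an engineer would, in place of code of your own. Each camera call takes 0.05 s, during which the arm holds its last target. There are 200 camera calls.

## Working session

There is one attempt and no reset: what is moved stays moved. The work goes in short steps, Python scripts to look and compute and a tool call to move; the robot and the scene stay as the last step left them, time stands still between calls to the robot, and variables do not carry over. Pictures are saved under pics/ and viewed, at most 14 in all, crops included, and the job is handed in when it is done.

Besides the shell and the picture viewer there is one more tool, called as name(argument=value, ...), one argument or row to a line, values as JSON. drive_tool: Moves the arm, as the interface text tells. Its arguments: {"type":"object","properties":{"claw":{"type":"array","items":{"type":"number"}},"slide":{"type":"array","items":{"type":"array","items":{"type":"number"}}},"yaw":{"type":"array","items":{"type":"number"}}},"required":["claw","slide","yaw"]}

```bash
mkdir -p pics; ls
cat > h.py <<'E'
import numpy as np, cv2
from workcell import status, optics, robot
def cap(n,f=None):
    c=optics.capture(n)
    if f: cv2.imwrite('pics/'+f,c['pixels'])
    return c
def ray(c,u,v):
    f=240/np.tan(np.radians(c['fov_y']/2)); M=np.array(c['cam_to_world'])
    d=np.array([(u-c['cx'])/f,-(v-c['cy'])/f,-1.]); 
    return M[:3,3],M[:3,:3]@d
def onz(c,u,v,z):
    o,d=ray(c,u,v); return o+d*(z-o[2])/d[2]
def proj(c,p):
    f=240/np.tan(np.radians(c['fov_y']/2)); M=np.array(c['cam_to_world'])
    q=M[:3,:3].T@(np.array(p)-M[:3,3]); return c['cx']+f*q[0]/-q[2], c['cy']-f*q[1]/-q[2]
E
python3 - <<'E'
from h import *
for n in('scene','top'):
    c=cap(n,n+'0.png'); print({k:v for k,v in c.items() if k!='pixels'})
print(status.state())
E
```

```text
pics
{'fov_y': 57.629502742748834, 'cx': 317.82128321787985, 'cy': 235.38267449029584, 'cam_to_world': array([[ 0.34258616, -0.70550098,  0.62040558,  1.32315767],
       [ 0.93945389,  0.26274831, -0.21997661, -0.15787668],
       [-0.0078168 ,  0.65820338,  0.75279958,  1.01894262],
       [ 0.        ,  0.        ,  0.        ,  1.        ]])}
{'fov_y': 42.99834536903922, 'cx': 315.8258961341982, 'cy': 230.73058111542073, 'cam_to_world': array([[-0.02610991,  0.99471159, -0.09933338,  0.42435536],
       [-0.99945862, -0.02796532, -0.01733208,  0.08634838],
       [-0.02001831,  0.09882706,  0.99490325,  1.66924165],
       [ 0.        ,  0.        ,  0.        ,  1.        ]])}
{'time_s': 0.1, 'joint_positions': array([ 1.09299730e+00,  5.33136232e-02,  1.61416968e+00, -9.85853067e-06,
        1.47600698e+00, -1.18981872e-01]), 'joint_velocities': array([ 1.75714764e-04, -1.40726428e-03, -2.27186361e-03,  2.86622697e-04,
        9.82749244e-05,  1.01155470e-03]), 'joint_efforts': array([ 5.92703350e-05, -3.94901526e+01, -3.71362031e+01, -1.06938262e-04,
        3.89369830e-03,  8.40230967e-06]), 'ee_pos': array([0.21921581, 0.58470621, 0.24116406]), 'tcp_rot': array([-3.13970727e+00, -2.15508371e-04,  2.78277624e+00]), 'wrist_force': array([ 0.25636177, -0.64694197, -0.29429501]), 'torque': array([-0.01463883,  0.00146896,  0.00814574]), 'grip_force': 0.0, 'gripper_width': 0.08531799299379964}
```

View pics/scene0.png

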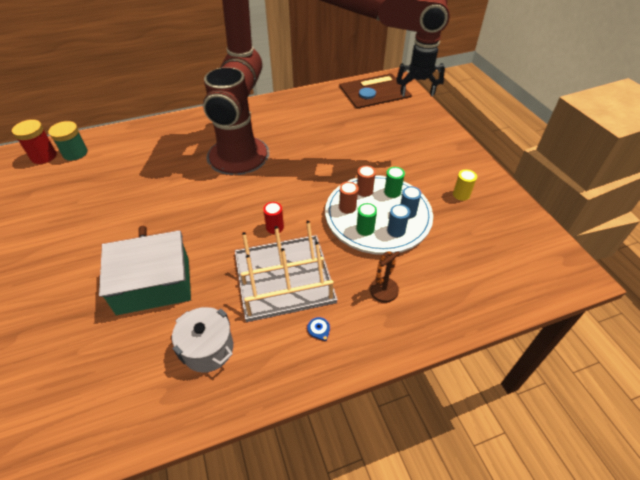

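View pics/top0.png

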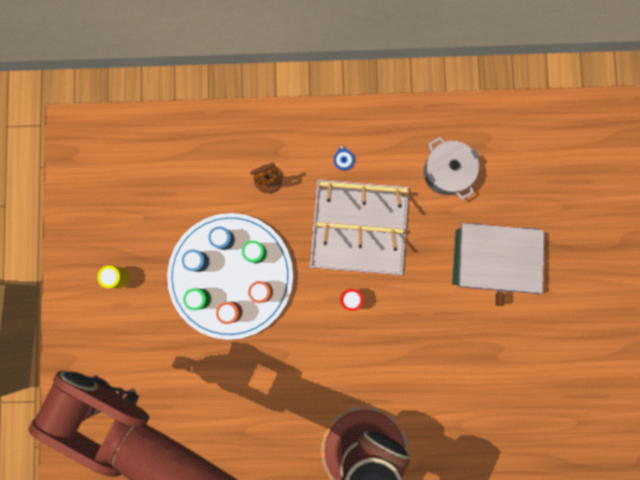

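The scene picture shows six cups on the Susan at (325–432, 175–250), the rack at (285,275) and the caddy at (145,270), with its knob at (143,231). In the top picture the blue cups are at (221,237) and (194,260), the green at (254,251) and (195,299), and the terracotta at (228,313) and (260,291).

Look-alikes for the terracotta cups are the red one at (352,299) and the yellow one at (109,277). Both stand off the Susan, so I'll leave them alone. The jars and the coaster in the background are irrelevant.

```bash
cat >> h.py <<'E'
def cups(c):
    """white bottom discs enclosed by colour rings, top view"""
    S=4; im=cv2.resize(c['pixels'],None,fx=S,fy=S,interpolation=cv2.INTER_CUBIC)
    hsv=cv2.cvtColor(im,cv2.COLOR_BGR2HSV); out=[]
    for n,(a,b) in dict(green=((50,120,50),(80,255,255)),blue=((98,90,40),(125,255,255)),terra=((0,120,40),(14,255,255))).items():
        m=cv2.inRange(hsv,a,b)
        if n=='terra': m&=cv2.bitwise_not(cv2.inRange(hsv,(0,0,205),(180,255,255)))
        cs,h=cv2.findContours(m,cv2.RETR_CCOMP,cv2.CHAIN_APPROX_NONE)
        for k,q in enumerate(cs):
            A=cv2.contourArea(q)
            if h[0][k][3]>=0 and 2000<A<6500:
                (x,y),(w,hh),_=cv2.fitEllipse(q)
                if max(w,hh)/min(w,hh)<1.25: out.append((n,(x+.5)/S-.5,(y+.5)/S-.5,round((w+hh)/2/S,1)))
    return out
E
python3 - <<'E'
from h import *
c=cap('top')
for n,u,v,d in cups(c): print(n,round(u,1),round(v,1),d,onz(c,u,v,.116).round(4))
for n,uv,z in [('knob',(500,298),.096),('susan',(230,276),.03),('trayFL',(311,267),.018),('trayFR',(404,274),.018),('trayBL',(317,181),.018),('trayBR',(409,187),.018),('caddyFL',(459,288),.1),('caddyFR',(543,292),.1),('caddyBL',(462,225),.1),('caddyBR',(544,229),.1)]:
    print(n,onz(c,*uv,z).round(3))
p=c['pixels']; a=cv2.resize(p[170:285,300:430],None,fx=5,fy=5,interpolation=cv2.INTER_CUBIC); cv2.imwrite('pics/rt.png',a)
b=cv2.resize(p[205:345,160:300],None,fx=4,fy=4,interpolation=cv2.INTER_CUBIC); cv2.imwrite('pics/st.png',b)
s=cap('scene')['pixels']; cv2.imwrite('pics/rs.png',cv2.resize(s[215:320,225:345],None,fx=5,fy=5,interpolation=cv2.INTER_CUBIC))
E
```

```text
green 193.5 298.9 17.9 [0.414 0.429 0.116]
green 252.1 250.7 17.6 [0.5327 0.2778 0.116 ]
blue 191.8 259.7 17.8 [0.5138 0.4328 0.116 ]
blue 218.6 236.6 17.7 [0.5712 0.3635 0.116 ]
blue 343.5 159.2 16.1 [0.7636 0.0369 0.116 ]
knob [ 0.396 -0.352  0.096]
susan [0.472 0.349 0.03 ]
trayFL [0.491 0.131 0.018]
trayFR [ 0.465 -0.12   0.018]
trayBL [0.726 0.108 0.018]
trayBR [ 0.702 -0.143  0.018]
caddyFL [ 0.424 -0.248  0.1  ]
caddyFR [ 0.408 -0.46   0.1  ]
caddyBL [ 0.585 -0.264  0.1  ]
caddyBR [ 0.569 -0.473  0.1  ]
```

View pics/rt.png

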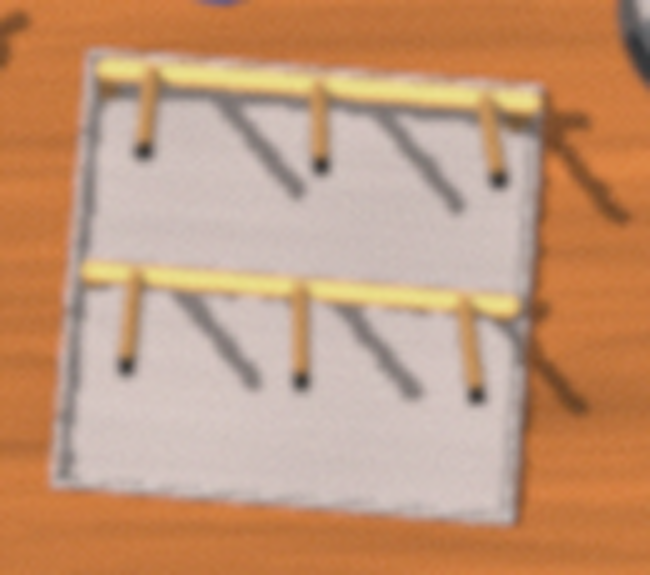

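View pics/rs.png

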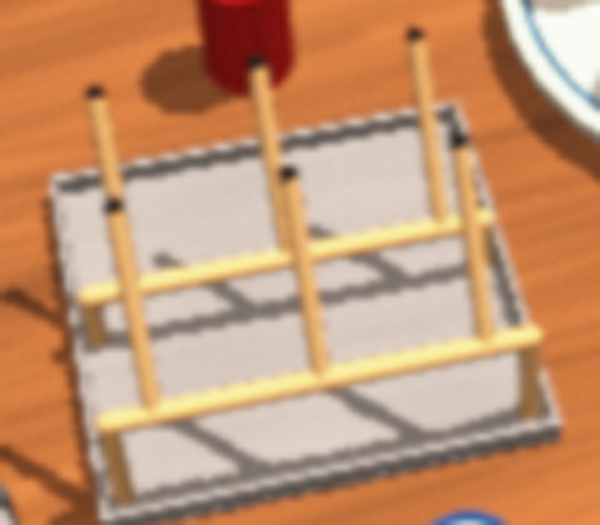

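View pics/st.png

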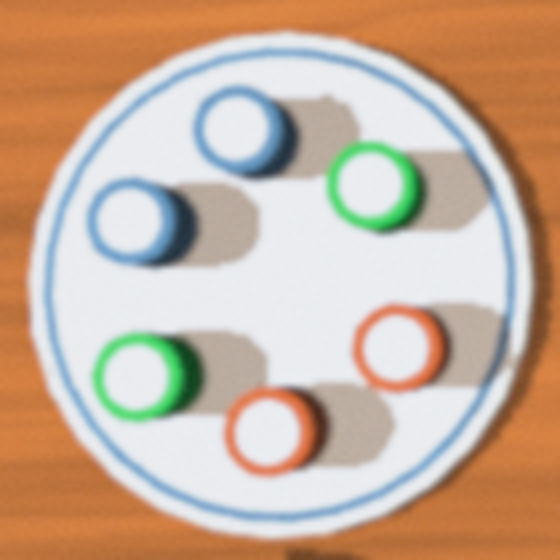

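The crops confirm the choice. The six cups have glazed rings at st.png (239,130) and (131,222) blue, (374,186) and (140,377) green, and (398,348) and (268,431) terracotta. The pegs have black tips at rt.png (126,366), (301,381), (476,396) in front and (145,150), (320,165), (499,180) at the back.

```bash
cat > plan.py <<'E'
from h import *
c=cap('top'); s=cap('scene')
T=lambda x,y,S,x0,y0:(x0+(x+.5)/S-.5,y0+(y+.5)/S-.5)
tp=[(126,366),(301,381),(476,396),(145,150),(320,165),(499,180)][:6]
ts=[(415,35),(257,63),(95,93),(459,139),(289,173),(114,205)]
names=['2','1','0','5','4','3']; tips={}
for n,a,b,z in zip(names,tp,ts,[.147]*3+[.177]*3):
    p=onz(c,*T(*a,5,300,170),z); q=onz(s,*T(*b,5,225,215),z); tips[n]=p
    print('peg',n,p.round(4),'scene',q.round(4))
d=(tips['2']-tips['0'])+(tips['5']-tips['3']); print('row yaw',np.degrees(np.arctan2(-d[0],d[1])))
cs={n:onz(c,u,v,.116)[:2] for n,(u,v) in dict(B0=(218.6,236.6),B1=(191.8,259.7),G0=(252.1,250.7),G1=(193.5,298.9),T0=T(398,348,4,160,205),T1=T(268,431,4,160,205)).items()}
for n,p in cs.items():
    print(n,p.round(4),{m:round(float(np.linalg.norm(p-q)),3) for m,q in cs.items() if m!=n and np.linalg.norm(p-q)<.15})
    best=[]
    for a in range(-90,90,10):
        e=np.array([np.cos(np.radians(a)),np.sin(np.radians(a))]); g=min([np.linalg.norm(p+sg*e*.043-q) for m,q in cs.items() if m!=n for sg in(1,-1)])
        best.append((round(g,3),a))
    print(sorted(best)[-4:])
E
python3 plan.py
```

```text
peg 2 [0.5453 0.0912 0.147 ] scene [0.5478 0.0879 0.147 ]
peg 1 [0.5354 0.0039 0.147 ] scene [0.5375 0.0011 0.147 ]
peg 0 [ 0.5255 -0.0831  0.147 ] scene [ 0.5281 -0.0862  0.147 ]
peg 5 [0.6498 0.0787 0.177 ] scene [0.6502 0.0767 0.177 ]
peg 4 [ 0.6398 -0.0074  0.177 ] scene [ 0.6415 -0.0104  0.177 ]
peg 3 [ 0.6298 -0.0952  0.177 ] scene [ 0.6309 -0.0974  0.177 ]
row yaw -6.532124880515546
B0 [0.5713 0.3634] {'B1': 0.09, 'G0': 0.094}
[(np.float64(0.064), 30), (np.float64(0.071), 0), (np.float64(0.071), 20), (np.float64(0.078), 10)]
B1 [0.5138 0.4329] {'B0': 0.09, 'G1': 0.1}
[(np.float64(0.071), 40), (np.float64(0.078), 50), (np.float64(0.078), 70), (np.float64(0.085), 60)]
G0 [0.5327 0.2778] {'B0': 0.094, 'T0': 0.106}
[(np.float64(0.077), -60), (np.float64(0.077), -30), (np.float64(0.084), -40), (np.float64(0.085), -50)]
G1 [0.4139 0.4291] {'B1': 0.1, 'T1': 0.092}
[(np.float64(0.068), -30), (np.float64(0.074), -60), (np.float64(0.074), -40), (np.float64(0.081), -50)]
T0 [0.428  0.2616] {'G0': 0.106, 'T1': 0.097}
[(np.float64(0.073), 40), (np.float64(0.078), 70), (np.float64(0.079), 50), (np.float64(0.085), 60)]
T1 [0.3778 0.345 ] {'G1': 0.092, 'T0': 0.097}
[(np.float64(0.07), 20), (np.float64(0.076), -10), (np.float64(0.077), 10), (np.float64(0.084), 0)]
```

```bash
sed -i "/if n=='terra'/d" h.py; sed -i "s/(0,120,40),(14,255,255)/(0,70,40),(16,255,255)/" h.py
cat >> h.py <<'E'
from scipy.spatial.transform import Rotation as Ro
def rel(*ts):
    """targets (x,y,z,a): a = world angle of tool y, deg -> slide, yaw"""
    s=status.state(); R=Ro.from_euler('xyz',s['tcp_rot']).as_matrix(); a0=np.degrees(np.arctan2(R[1,1],R[0,1]))
    print('t',round(s['time_s'],1),'pos',s['ee_pos'].round(4),'a',round(a0,1),'F',s['wrist_force'].round(1),'w',round(s['gripper_width'],4),'g',round(s['grip_force'],1),'j6',round(s['joint_positions'][5],2))
    for x,y,z,a in ts:
        d=R.T@(np.array([x,y,z])-s['ee_pos']); t=-((a-a0+90)%180-90)
        print((x,y,z,a),'slide',(d/.5).round(3).tolist(),'yaw',round(t/45,3))
def susan():
    c=cap('top')
    for n,u,v,d in cups(c):
        p=onz(c,u,v,.116)
        if np.hypot(p[0]-.47,p[1]-.35)<.15: print(n,round(u,1),round(v,1),d,p[:2].round(4))
E
python3 -c "
from h import *
susan(); rel((.428,.2616,.19,60),(.428,.2616,.083,60))"
```

```text
green 193.5 298.9 17.9 [0.414 0.429]
green 252.1 250.7 17.6 [0.5327 0.2778]
blue 191.9 259.7 17.8 [0.5138 0.4327]
blue 218.6 236.7 17.7 [0.5711 0.3635]
terra 226.4 312.7 16.8 [0.3771 0.3456]
terra 258.6 291.6 16.7 [0.4282 0.263 ]
t 0.3 pos [0.2194 0.5851 0.242 ] a 69.4 F [-0.1  0.8 -1. ] w 0.0852 g 0.0 j6 -0.12
(0.428, 0.2616, 0.19, 60) slide [-0.618, -0.459, 0.104] yaw 0.21
(0.428, 0.2616, 0.083, 60) slide [-0.618, -0.459, 0.318] yaw 0.21
```

drive_tool(
  claw=[85,85,85,85,85,85,85,85,85,85,85,85],
  slide=[
    [-0.06,-0.045,0],
    [-0.12,-0.09,0],
    [-0.18,-0.135,0],
    [-0.24,-0.18,0],
    [-0.3,-0.225,0],
    [-0.36,-0.27,0.02],
    [-0.42,-0.315,0.04],
    [-0.48,-0.36,0.06],
    [-0.54,-0.405,0.08],
    [-0.59,-0.44,0.1],
    [-0.618,-0.459,0.104],
    [-0.618,-0.459,0.104],
  ],
  yaw=[0.02,0.04,0.06,0.08,0.1,0.12,0.14,0.16,0.18,0.2,0.21,0.21],
)

```text
time_s: 1.35
ee_pos: [0.4292, 0.2591, 0.1892]
tcp_rot: [-3.14, -0.0, 2.613]
wrist_force: [-0.3, 0.7, 0.6]
gripper_width: 0.085
grip_force: 0.0
```

```bash
python3 -c "
from h import *
rel((.428,.2625,.083,60),(.428,.2625,.28,60))"
```

```text
t 1.4 pos [0.4292 0.2591 0.1892] a 59.7 F [-0.3  0.7  0.6] w 0.085 g 0.0 j6 -0.65
(0.428, 0.2625, 0.083, 60) slide [0.006, 0.005, 0.212] yaw -0.006
(0.428, 0.2625, 0.28, 60) slide [0.006, 0.004, -0.182] yaw -0.006
```

drive_tool(
  claw=[85,85,85,85,85,45,45,45,45,45],
  slide=[
    [0.006,0.005,0.06],
    [0.006,0.005,0.12],
    [0.006,0.005,0.18],
    [0.006,0.005,0.212],
    [0.006,0.005,0.212],
    [0.006,0.005,0.212],
    [0.006,0.005,0.212],
    [0.006,0.005,0.212],
    [0.006,0.005,0.212],
    [0.006,0.005,0.212],
  ],
  yaw=[0,0,0,0,0,0,0,0,0,0],
)

```text
time_s: 2.18
ee_pos: [0.4286, 0.2664, 0.0869]
tcp_rot: [3.137, 0.003, 2.618]
wrist_force: [0.6, 0.1, 6.6]
gripper_width: 0.0572
grip_force: 64.5
```

```bash
python3 -c "
from h import *
rel((.428,.2625,.28,60),(.6398+.01*.99,.0777-.001,.28,83.5))"
```

```text
t 2.2 pos [0.4286 0.2664 0.0869] a 60.0 F [0.6 0.1 6.6] w 0.0572 g 64.5 j6 -0.64
(0.428, 0.2625, 0.28, 60) slide [-0.004, -0.006, -0.386] yaw -0.0
(0.6497, 0.0767, 0.28, 83.5) slide [-0.574, -0.106, -0.385] yaw -0.522
```

drive_tool(
  claw=[45,45,45,45,45,45,45,45,45,45,45,45],
  slide=[
    [0,0,-0.06],
    [0,0,-0.13],
    [0,0,-0.21],
    [0,0,-0.29],
    [-0.03,-0.006,-0.36],
    [-0.09,-0.017,-0.386],
    [-0.16,-0.03,-0.386],
    [-0.23,-0.043,-0.386],
    [-0.3,-0.056,-0.386],
    [-0.37,-0.07,-0.386],
    [-0.44,-0.082,-0.386],
    [-0.5,-0.093,-0.386],
  ],
  yaw=[0,0,0,0,-0.06,-0.12,-0.19,-0.26,-0.33,-0.4,-0.46,-0.522],
)

```text
time_s: 3.18
ee_pos: [0.6213, 0.0984, 0.277]
tcp_rot: [-3.141, -0.0, 3.029]
wrist_force: [-0.4, 1.5, -0.7]
gripper_width: 0.0571
grip_force: 64.8
```

```bash
python3 -c "
from h import *
rel((.655,.077,.28,83.5)); cap('top','a1.png'); susan()"
```

```text
t 3.2 pos [0.6213 0.0984 0.277 ] a 83.6 F [-0.4  1.5 -0.7] w 0.0571 g 64.8 j6 -1.42
(0.655, 0.077, 0.28, 83.5) slide [-0.072, -0.035, -0.006] yaw 0.001
green 193.6 298.9 17.9 [0.4139 0.429 ]
green 252.1 250.7 17.7 [0.5328 0.2779]
blue 191.8 259.8 17.9 [0.5135 0.4328]
blue 218.5 236.7 17.8 [0.5711 0.3637]
terra 226.5 312.7 16.9 [0.377  0.3454]
```

drive_tool(
  claw=[45,45,45,45,45],
  slide=[
    [-0.04,-0.02,0],
    [-0.072,-0.035,0],
    [-0.072,-0.035,0.03],
    [-0.072,-0.035,0.06],
    [-0.072,-0.035,0.06],
  ],
  yaw=[0,0,0,0,0],
)

```text
time_s: 3.7
ee_pos: [0.6509, 0.0794, 0.2417]
tcp_rot: [-3.141, -0.009, 3.028]
wrist_force: [-0.7, -0.7, -2.7]
gripper_width: 0.0569
grip_force: 64.7
```

```bash
python3 -c "
from h import *
c=cap('scene'); cv2.imwrite('pics/a2.png',cv2.resize(c['pixels'][170:330,215:375],None,fx=3.5,fy=3.5,interpolation=cv2.INTER_CUBIC))
rel((.667,.0758,.176,83.5),(.670,.0755,.163,83.5))"
```

```text
t 3.8 pos [0.6512 0.0795 0.2432] a 83.5 F [-0.7 -0.9 -2.4] w 0.0565 g 64.7 j6 -1.45
(0.667, 0.0758, 0.176, 83.5) slide [-0.033, -0.004, 0.134] yaw 0.0
(0.67, 0.0755, 0.163, 83.5) slide [-0.039, -0.004, 0.16] yaw 0.0
```

View pics/a2.png

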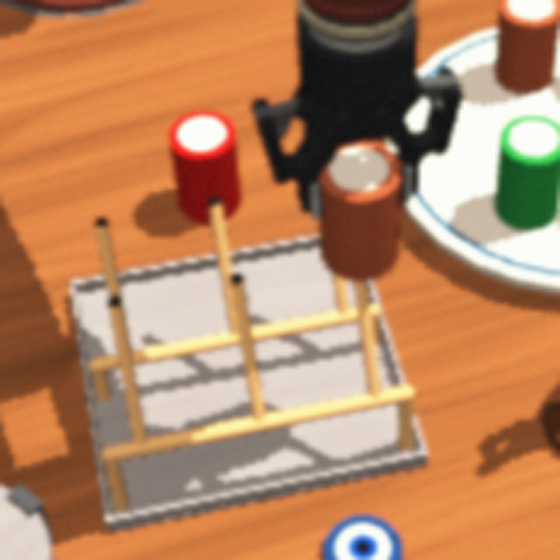

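The crop shows the terracotta cup held upright with its mouth at (360,270), directly over peg 5. I'll lower it along the sloped path.

drive_tool(
  claw=[45,45,45,45,45,45,45],
  slide=[
    [-0.008,-0.004,0.03],
    [-0.016,-0.004,0.06],
    [-0.023,-0.004,0.09],
    [-0.029,-0.004,0.115],
    [-0.033,-0.004,0.134],
    [-0.033,-0.004,0.134],
    [-0.033,-0.004,0.134],
  ],
  yaw=[0,0,0,0,0,0,0],
)

```text
time_s: 4.33
ee_pos: [0.6666, 0.0748, 0.1752]
tcp_rot: [-3.14, -0.011, 3.028]
wrist_force: [-6.8, 0.0, -5.5]
gripper_width: 0.0568
grip_force: 64.7
```

```bash
python3 -c "
from h import *
rel((.670,.0755,.163,83.5),(.670,.0755,.155,83.5))"
```

```text
t 4.3 pos [0.6666 0.0748 0.1752] a 83.5 F [-6.8  0.  -5.5] w 0.0568 g 64.7 j6 -1.46
(0.67, 0.0755, 0.163, 83.5) slide [-0.007, 0.002, 0.024] yaw -0.0
(0.67, 0.0755, 0.155, 83.5) slide [-0.007, 0.002, 0.04] yaw -0.0
```

drive_tool(
  claw=[45,45,45,45,45,45],
  slide=[
    [0.002,0,0.01],
    [0.002,0,0.02],
    [0.001,0,0.026],
    [0,0,0.032],
    [0,0,0.036],
    [0,0,0.036],
  ],
  yaw=[0,0,0,0,0,0],
)

```text
time_s: 4.83
ee_pos: [0.6668, 0.075, 0.1613]
tcp_rot: [-3.14, -0.01, 3.028]
wrist_force: [-14.5, -0.6, 5.6]
gripper_width: 0.0567
grip_force: 65.5
```

```bash
python3 -c "
from h import *
c=cap('scene'); cv2.imwrite('pics/a3.png',cv2.resize(c['pixels'][170:330,215:375],None,fx=3.5,fy=3.5,interpolation=cv2.INTER_CUBIC))
rel((.670,.0755,.155,83.5))"
```

```text
t 4.9 pos [0.6668 0.075  0.1611] a 83.5 F [-14.9  -1.    4.4] w 0.0572 g 65.5 j6 -1.46
(0.67, 0.0755, 0.155, 83.5) slide [-0.006, 0.002, 0.012] yaw 0.0
```

View pics/a3.png

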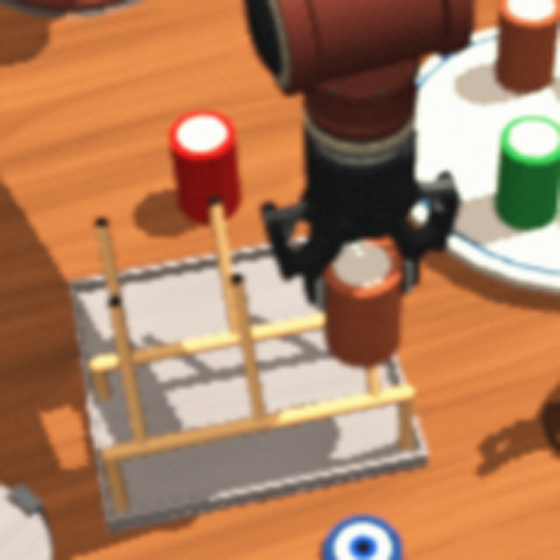

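The cup is on peg 5 and slightly tilted, at (362,300). It has about 5 mm to go and is pressing the front wall, so I'll ease it forward and down.

drive_tool(
  claw=[45,45,45,45,45,45,45],
  slide=[
    [0.004,0,0.006],
    [0.008,0,0.01],
    [0.008,0,0.014],
    [0.008,0,0.018],
    [0.008,0,0.022],
    [0.008,0,0.024],
    [0.008,0,0.024],
  ],
  yaw=[0,0,0,0,0,0,0],
)

```text
time_s: 5.47
ee_pos: [0.6673, 0.0753, 0.156]
tcp_rot: [-3.141, 0.003, 3.028]
wrist_force: [-13.0, -2.1, 19.6]
gripper_width: 0.057
grip_force: 66.7
```

drive_tool(
  claw=[60,62,64,68,72,72,72,72,72,72,72,72],
  slide=[
    [0,0,0],
    [0,0,0],
    [0,0,0],
    [0,0,0],
    [0,0,0],
    [0,0,0],
    [0,0,0],
    [0,0,-0.04],
    [0,0,-0.1],
    [0,0,-0.16],
    [0,0,-0.22],
    [0,0,-0.24],
  ],
  yaw=[0,0,0,0,0,0,0,0,0,0,0,0],
)

```text
time_s: 6.47
ee_pos: [0.668, 0.0753, 0.2766]
tcp_rot: [3.141, 0.009, 3.028]
wrist_force: [0.3, 0.4, 1.8]
gripper_width: 0.0722
grip_force: 0.0
```

```bash
python3 -c "
from h import *
c=cap('scene'); cv2.imwrite('pics/a4.png',cv2.resize(c['pixels'][170:330,215:375],None,fx=3.5,fy=3.5,interpolation=cv2.INTER_CUBIC)); susan()
rel((.533,.278,.19,120),(.533,.278,.083,120))"
```

```text
green 193.6 298.9 18.0 [0.414  0.4289]
green 252.0 250.7 17.8 [0.5328 0.2779]
blue 191.8 259.8 18.0 [0.5135 0.4329]
blue 218.5 236.7 17.8 [0.5711 0.3637]
terra 226.5 312.7 16.9 [0.377  0.3454]
t 6.6 pos [0.6675 0.0753 0.2739] a 83.5 F [ 0.6 -0.6  0.5] w 0.0722 g 0.0 j6 -1.46
(0.533, 0.278, 0.19, 120) slide [0.314, 0.372, 0.166] yaw -0.811
(0.533, 0.278, 0.083, 120) slide [0.316, 0.372, 0.38] yaw -0.811
```

View pics/a4.png

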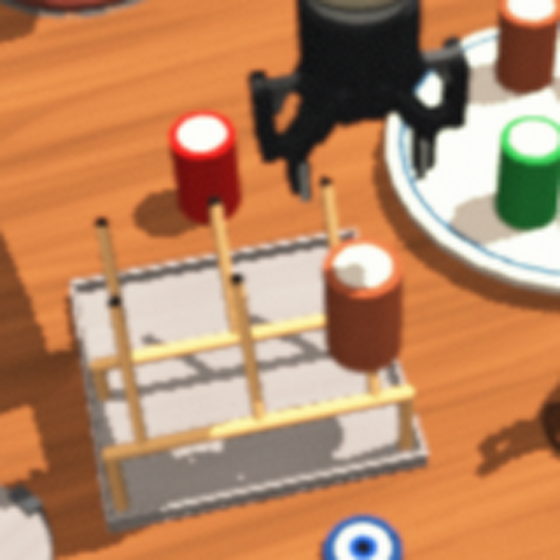

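The first cup now hangs seated on peg 5 at (362,300) and the Susan hasn't turned. Next the green cup at (252,251) goes to peg 4.

drive_tool(
  claw=[72,76,85,85,85,85,85,85,85,85,85,85],
  slide=[
    [0.03,0.035,0],
    [0.07,0.083,0],
    [0.115,0.136,0.02],
    [0.16,0.19,0.04],
    [0.205,0.243,0.08],
    [0.25,0.296,0.12],
    [0.29,0.344,0.15],
    [0.316,0.372,0.166],
    [0.316,0.372,0.166],
    [0.316,0.372,0.2],
    [0.316,0.372,0.25],
    [0.316,0.372,0.28],
  ],
  yaw=[-0.1,-0.2,-0.3,-0.42,-0.54,-0.66,-0.77,-0.811,-0.811,-0.811,-0.811,-0.811],
)

```text
time_s: 7.57
ee_pos: [0.529, 0.2769, 0.1267]
tcp_rot: [3.141, -0.004, -2.619]
wrist_force: [-0.7, -0.1, -1.3]
gripper_width: 0.0849
grip_force: 0.0
```

```bash
python3 -c "
from h import *
rel((.533,.278,.083,120),(.533,.278,.275,120))"
```

```text
t 7.6 pos [0.529  0.2769 0.1267] a 119.9 F [-0.7 -0.1 -1.3] w 0.0849 g 0.0 j6 -1.74
(0.533, 0.278, 0.083, 120) slide [-0.008, -0.002, 0.087] yaw -0.001
(0.533, 0.278, 0.275, 120) slide [-0.007, -0.002, -0.297] yaw -0.001
```

drive_tool(
  claw=[85,85,85,85,45,45,45,45,45,45,45,45],
  slide=[
    [-0.008,-0.002,0.03],
    [-0.008,-0.002,0.06],
    [-0.008,-0.002,0.087],
    [-0.008,-0.002,0.087],
    [-0.008,-0.002,0.087],
    [-0.008,-0.002,0.087],
    [-0.008,-0.002,0.087],
    [-0.008,-0.002,0.087],
    [-0.008,-0.002,0.087],
    [-0.008,-0.002,0.06],
    [-0.008,-0.002,0],
    [-0.008,-0.002,-0.07],
  ],
  yaw=[0,0,0,0,0,0,0,0,0,0,0,0],
)

```text
time_s: 8.57
ee_pos: [0.532, 0.2784, 0.1637]
tcp_rot: [3.14, -0.006, -2.618]
wrist_force: [0.4, 0.1, -2.3]
gripper_width: 0.0568
grip_force: 64.2
```

```bash
python3 -c "
from h import *
susan();rel((.533,.278,.275,120),(.646,-.0095,.275,83.5),(.646,-.0095,.244,83.5))"
```

```text
green 193.6 298.9 17.9 [0.4139 0.429 ]
blue 191.8 259.8 18.0 [0.5135 0.4328]
t 8.6 pos [0.537  0.2805 0.1749] a 120.0 F [4.  2.1 3.8] w 0.057 g 64.4 j6 -1.74
(0.533, 0.278, 0.275, 120) slide [0.007, -0.001, -0.2] yaw -0.0
(0.646, -0.0095, 0.275, 83.5) slide [0.099, -0.612, -0.2] yaw 0.811
(0.646, -0.0095, 0.244, 83.5) slide [0.1, -0.611, -0.138] yaw 0.811
```

drive_tool(
  claw=[45,45,45,45,45,45,45,45,45,45,45,45],
  slide=[
    [0,0,-0.05],
    [0,-0.02,-0.11],
    [0.007,-0.06,-0.17],
    [0.02,-0.13,-0.2],
    [0.03,-0.2,-0.2],
    [0.045,-0.27,-0.2],
    [0.056,-0.345,-0.2],
    [0.068,-0.42,-0.2],
    [0.08,-0.49,-0.2],
    [0.09,-0.55,-0.2],
    [0.099,-0.6,-0.2],
    [0.099,-0.612,-0.2],
  ],
  yaw=[0,0.05,0.12,0.2,0.3,0.4,0.5,0.6,0.7,0.78,0.811,0.811],
)

```text
time_s: 9.62
ee_pos: [0.6448, -0.0145, 0.2659]
tcp_rot: [-3.14, 0.001, 3.023]
wrist_force: [-0.4, 1.1, -1.5]
gripper_width: 0.0566
grip_force: 64.4
```

```bash
python3 -c "
from h import *
susan();rel((.6457,-.0095,.244,83.5),(.6567,-.0108,.176,83.5),(.6567,-.0108,.161,83.5),(.655,-.011,.155,83.5))"
```

```text
green 193.5 298.9 18.0 [0.4139 0.429 ]
blue 191.8 259.8 17.9 [0.5135 0.4328]
blue 218.5 236.7 17.8 [0.5711 0.3637]
terra 226.5 312.7 16.9 [0.377  0.3453]
t 9.7 pos [ 0.6448 -0.0135  0.2657] a 83.3 F [-0.7  0.  -1.7] w 0.0564 g 64.4 j6 -1.59
(0.6457, -0.0095, 0.244, 83.5) slide [-0.001, 0.008, 0.043] yaw -0.005
(0.6567, -0.0108, 0.176, 83.5) slide [-0.023, 0.008, 0.18] yaw -0.005
(0.6567, -0.0108, 0.161, 83.5) slide [-0.023, 0.008, 0.21] yaw -0.005
(0.655, -0.011, 0.155, 83.5) slide [-0.019, 0.008, 0.222] yaw -0.005
```

drive_tool(
  claw=[45,45,45,45,45,45,45,45,45,45,45,45],
  slide=[
    [-0.001,0.008,0],
    [-0.001,0.008,0.02],
    [-0.001,0.008,0.043],
    [-0.005,0.008,0.07],
    [-0.01,0.008,0.1],
    [-0.015,0.008,0.13],
    [-0.02,0.008,0.155],
    [-0.023,0.008,0.175],
    [-0.023,0.008,0.19],
    [-0.023,0.008,0.2],
    [-0.023,0.008,0.206],
    [-0.023,0.008,0.21],
  ],
  yaw=[0,0,0,0,0,0,0,0,0,0,0,0],
)

```text
time_s: 10.67
ee_pos: [0.6598, -0.009, 0.1643]
tcp_rot: [-3.141, 0.011, 3.027]
wrist_force: [4.9, -1.9, 7.9]
gripper_width: 0.0565
grip_force: 63.9
```

drive_tool(
  claw=[45,45,45,45,45,45],
  slide=[
    [-0.002,0,0.004],
    [-0.002,0,0.008],
    [-0.002,0,0.012],
    [-0.002,0,0.015],
    [-0.002,0,0.018],
    [-0.002,0,0.018],
  ],
  yaw=[0,0,0,0,0,0],
)

```text
time_s: 11.17
ee_pos: [0.6613, -0.0092, 0.1577]
tcp_rot: [-3.14, 0.012, 3.028]
wrist_force: [1.0, -2.2, 12.4]
gripper_width: 0.0563
grip_force: 64.6
```

drive_tool(
  claw=[45,45,45,45,45],
  slide=[
    [0,0,0.004],
    [0,0,0.007],
    [0,0,0.01],
    [0,0,0.012],
    [0,0,0.012],
  ],
  yaw=[0,0,0,0,0],
)

```text
time_s: 11.58
ee_pos: [0.6618, -0.0093, 0.1573]
tcp_rot: [-3.14, 0.014, 3.028]
wrist_force: [-8.6, -0.8, 31.2]
gripper_width: 0.0566
grip_force: 66.2
```

drive_tool(
  claw=[45,60,62,64,68,72,72,72,72,72,72,72],
  slide=[
    [0,0,-0.008],
    [0,0,-0.008],
    [0,0,-0.008],
    [0,0,-0.008],
    [0,0,-0.008],
    [0,0,-0.008],
    [0,0,-0.008],
    [0,0,-0.04],
    [0,0,-0.1],
    [0,0,-0.16],
    [0,0,-0.22],
    [0,0,-0.24],
  ],
  yaw=[0,0,0,0,0,0,0,0,0,0,0,0],
)

```text
time_s: 12.58
ee_pos: [0.6587, -0.0081, 0.2708]
tcp_rot: [3.141, 0.007, 3.028]
wrist_force: [1.0, 0.0, 1.7]
gripper_width: 0.0723
grip_force: 0.0
```

```bash
python3 -c "
from h import *
cap('scene','b1.png'); susan();rel((.571,.3637,.19,60),(.571,.3637,.13,60))"
```

```text
green 193.6 298.9 18.0 [0.4139 0.429 ]
blue 191.8 259.8 18.0 [0.5135 0.4328]
blue 218.5 236.7 17.9 [0.5712 0.3637]
terra 226.5 312.7 16.9 [0.377  0.3454]
t 12.7 pos [ 0.6583 -0.0081  0.2683] a 83.5 F [-0.1 -0.5  0.5] w 0.072 g 0.0 j6 -1.58
(0.571, 0.3637, 0.19, 60) slide [0.259, 0.719, 0.155] yaw 0.522
(0.571, 0.3637, 0.13, 60) slide [0.259, 0.719, 0.275] yaw 0.522
```

drive_tool(
  claw=[72,76,85,85,85,85,85,85,85,85,85,85],
  slide=[
    [0.02,0.055,0],
    [0.045,0.125,0],
    [0.07,0.195,0],
    [0.095,0.265,0.01],
    [0.12,0.335,0.04],
    [0.145,0.405,0.07],
    [0.17,0.475,0.1],
    [0.195,0.545,0.13],
    [0.22,0.615,0.155],
    [0.245,0.68,0.155],
    [0.259,0.719,0.155],
    [0.259,0.719,0.17],
  ],
  yaw=[0.04,0.09,0.14,0.19,0.24,0.29,0.34,0.39,0.44,0.49,0.522,0.522],
)

```text
time_s: 13.68
ee_pos: [0.5667, 0.3674, 0.1778]
tcp_rot: [-3.14, -0.003, 2.622]
wrist_force: [0.1, 0.1, 1.2]
gripper_width: 0.0848
grip_force: 0.0
```

```bash
python3 -c "
from h import *
rel((.571,.3637,.083,60))"
```

```text
t 13.7 pos [0.5667 0.3674 0.1778] a 60.2 F [0.1 0.1 1.2] w 0.0848 g 0.0 j6 -0.59
(0.571, 0.3637, 0.083, 60) slide [-0.012, -0.002, 0.19] yaw 0.005
```

drive_tool(
  claw=[85,85,85,85,85,45,45,45,45,45,45,45],
  slide=[
    [-0.005,0,0.05],
    [-0.005,0,0.1],
    [-0.005,0,0.15],
    [-0.005,0,0.19],
    [-0.005,0,0.19],
    [-0.005,0,0.19],
    [-0.005,0,0.19],
    [-0.005,0,0.19],
    [-0.005,0,0.19],
    [-0.005,0,0.19],
    [-0.005,0,0.19],
    [-0.005,0,0.15],
  ],
  yaw=[0,0,0,0,0,0,0,0,0,0,0,0],
)

```text
time_s: 14.68
ee_pos: [0.5688, 0.3612, 0.1011]
tcp_rot: [-3.135, -0.004, 2.618]
wrist_force: [-1.4, -0.2, -2.0]
gripper_width: 0.0576
grip_force: 64.6
```

```bash
python3 -c "
from h import *
susan();rel((.57,.3637,.275,60),(.6357,-.0969,.275,83.5))"
```

```text
t 14.7 pos [0.5719 0.3629 0.1081] a 60.0 F [ 2.5 -0.2  2. ] w 0.0571 g 64.7 j6 -0.59
(0.57, 0.3637, 0.275, 60) slide [0.004, -0.0, -0.334] yaw -0.0
(0.6357, -0.0969, 0.275, 83.5) slide [-0.571, -0.732, -0.334] yaw -0.522
```

drive_tool(
  claw=[45,45,45,45,45,45,45,45,45,45,45,45],
  slide=[
    [0,0,-0.07],
    [0,0,-0.14],
    [0,0,-0.21],
    [-0.02,-0.025,-0.27],
    [-0.06,-0.075,-0.33],
    [-0.105,-0.132,-0.35],
    [-0.15,-0.19,-0.35],
    [-0.195,-0.247,-0.35],
    [-0.24,-0.305,-0.35],
    [-0.285,-0.362,-0.35],
    [-0.33,-0.42,-0.35],
    [-0.375,-0.477,-0.35],
  ],
  yaw=[0,0,0,-0.04,-0.1,-0.16,-0.22,-0.28,-0.34,-0.4,-0.46,-0.522],
)

```text
time_s: 15.73
ee_pos: [0.6144, 0.0606, 0.2803]
tcp_rot: [3.141, 0.001, 3.03]
wrist_force: [0.4, 1.1, -2.0]
gripper_width: 0.0571
grip_force: 65.0
```

```bash
python3 -c "
from h import *
rel((.6357,-.0969,.265,83.5))"
```

```text
t 15.7 pos [0.6144 0.0606 0.2803] a 83.6 F [ 0.4  1.1 -2. ] w 0.0571 g 65.0 j6 -1.48
(0.6357, -0.0969, 0.265, 83.5) slide [-0.077, -0.308, 0.031] yaw 0.003
```

drive_tool(
  claw=[45,45,45,45,45,45,45,45],
  slide=[
    [-0.02,-0.06,0],
    [-0.036,-0.13,0],
    [-0.052,-0.2,0],
    [-0.068,-0.26,0],
    [-0.075,-0.295,0],
    [-0.075,-0.295,0.03],
    [-0.075,-0.295,0.03],
    [-0.075,-0.295,0.03],
  ],
  yaw=[0,0,0,0,0,0,0,0],
)

```text
time_s: 16.4
ee_pos: [0.6341, -0.0878, 0.2632]
tcp_rot: [3.141, -0.003, 3.028]
wrist_force: [-0.7, 0.1, -1.9]
gripper_width: 0.0575
grip_force: 65.0
```

```bash
python3 -c "
from h import *
rel((.6353,-.0969,.244,83.5),(.647,-.098,.176,83.5),(.648,-.0983,.161,83.5))"
```

```text
t 16.4 pos [ 0.6341 -0.0878  0.2632] a 83.5 F [-0.7  0.1 -1.9] w 0.0575 g 65.0 j6 -1.71
(0.6353, -0.0969, 0.244, 83.5) slide [-0.005, -0.018, 0.038] yaw -0.0
(0.647, -0.098, 0.176, 83.5) slide [-0.029, -0.018, 0.174] yaw -0.0
(0.648, -0.0983, 0.161, 83.5) slide [-0.031, -0.018, 0.204] yaw -0.0
```

drive_tool(
  claw=[45,45,45,45,45,45,45,45,45,45,45,45],
  slide=[
    [-0.005,-0.018,0],
    [-0.005,-0.018,0.02],
    [-0.006,-0.018,0.045],
    [-0.01,-0.018,0.07],
    [-0.015,-0.018,0.1],
    [-0.021,-0.018,0.13],
    [-0.026,-0.018,0.155],
    [-0.029,-0.018,0.175],
    [-0.031,-0.018,0.19],
    [-0.031,-0.018,0.2],
    [-0.031,-0.018,0.208],
    [-0.031,-0.018,0.208],
  ],
  yaw=[0,0,0,0,0,0,0,0,0,0,0,0],
)

```text
time_s: 17.4
ee_pos: [0.6498, -0.0994, 0.1615]
tcp_rot: [-3.141, 0.001, 3.028]
wrist_force: [0.7, 0.5, -4.5]
gripper_width: 0.0575
grip_force: 64.9
```

drive_tool(
  claw=[45,45,45,45,45,45,45],
  slide=[
    [0,0,0.004],
    [0,0,0.007],
    [0,0,0.01],
    [0,0,0.013],
    [0,0,0.016],
    [0,0,0.018],
    [0,0,0.018],
  ],
  yaw=[0,0,0,0,0,0,0],
)

```text
time_s: 17.98
ee_pos: [0.6504, -0.0998, 0.1577]
tcp_rot: [-3.14, 0.004, 3.028]
wrist_force: [-8.9, 1.4, 13.7]
gripper_width: 0.0577
grip_force: 66.3
```

drive_tool(
  claw=[45,45,45,45],
  slide=[
    [0.002,0,0.003],
    [0.003,0,0.006],
    [0.003,0,0.008],
    [0.003,0,0.008],
  ],
  yaw=[0,0,0,0],
)

```text
time_s: 18.32
ee_pos: [0.6506, -0.0999, 0.156]
tcp_rot: [-3.14, 0.008, 3.028]
wrist_force: [-8.2, 1.6, 18.3]
gripper_width: 0.0575
grip_force: 66.9
```

drive_tool(
  claw=[45,45,60,62,64,68,72,72,72,72,72,72],
  slide=[
    [0,0,0.004],
    [0,0,0.002],
    [0,0,0],
    [0,0,0],
    [0,0,0],
    [0,0,0],
    [0,0,0],
    [0,0,-0.03],
    [0,0,-0.09],
    [0,0,-0.15],
    [0,0,-0.22],
    [0,0,-0.24],
  ],
  yaw=[0,0,0,0,0,0,0,0,0,0,0,0],
)

```text
time_s: 19.32
ee_pos: [0.6501, -0.0997, 0.2765]
tcp_rot: [-3.14, 0.01, 3.028]
wrist_force: [0.6, -0.3, 1.3]
gripper_width: 0.0723
grip_force: 0.0
```

```bash
python3 -c "
from h import *
c=cap('scene'); cv2.imwrite('pics/b2.png',cv2.resize(c['pixels'][150:350,90:390],None,fx=2.6,fy=2.6,interpolation=cv2.INTER_CUBIC)); susan();rel((.5135,.4328,.19,83.5))"
```

```text
green 193.6 298.9 18.0 [0.4139 0.4289]
blue 191.8 259.9 18.0 [0.5134 0.4328]
terra 226.6 312.6 16.9 [0.3771 0.3451]
t 19.4 pos [ 0.6496 -0.0996  0.2735] a 83.5 F [ 0.2 -0.  -1. ] w 0.0718 g 0.0 j6 -1.72
(0.5135, 0.4328, 0.19, 83.5) slide [0.393, 1.027, 0.163] yaw -0.0
```

View pics/b2.png

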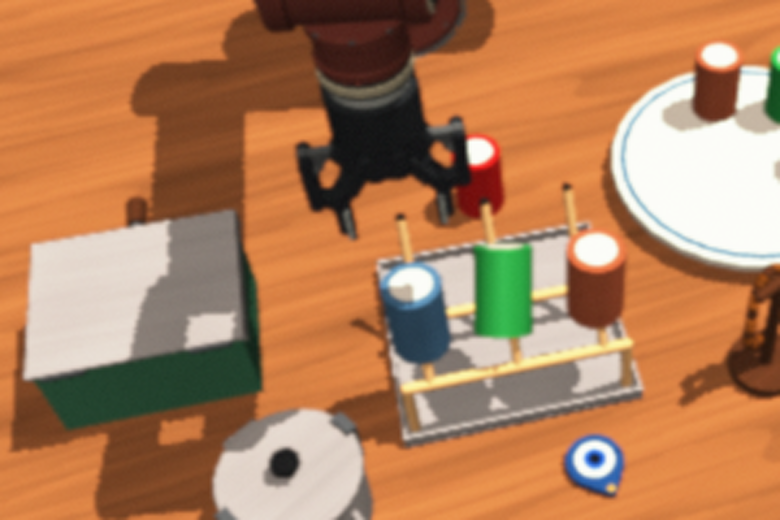

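Pegs 3 (blue), 4 (green, leaning the other way, which the task allows) and 5 (terracotta) all carry seated cups, at (415,310), (503,290) and (596,280). Next is the blue cup at (192,260), for peg 2.

drive_tool(
  claw=[72,76,85,85,85,85,85,85,85,85,85,85],
  slide=[
    [0.02,0.05,0],
    [0.045,0.12,0],
    [0.072,0.19,0],
    [0.1,0.26,0],
    [0.127,0.333,0],
    [0.155,0.405,0],
    [0.182,0.477,0.02],
    [0.21,0.55,0.04],
    [0.237,0.62,0.06],
    [0.264,0.69,0.08],
    [0.292,0.763,0.1],
    [0.32,0.835,0.12],
  ],
  yaw=[0,0,0,0,0,0,0,0,0,0,0,0],
)

```text
time_s: 20.42
ee_pos: [0.5343, 0.335, 0.2053]
tcp_rot: [-3.14, -0.003, 3.028]
wrist_force: [0.5, 0.5, -0.4]
gripper_width: 0.085
grip_force: 0.0
```

```bash
python3 -c "
from h import *
rel((.5135,.4328,.155,83.5))"
```

```text
t 20.4 pos [0.5343 0.335  0.2053] a 83.5 F [ 0.5  0.5 -0.4] w 0.085 g 0.0 j6 -1.01
(0.5135, 0.4328, 0.155, 83.5) slide [0.063, 0.19, 0.1] yaw -0.0
```

drive_tool(
  claw=[85,85,85,85,85,85],
  slide=[
    [0.02,0.06,0.02],
    [0.042,0.125,0.06],
    [0.063,0.188,0.1],
    [0.063,0.188,0.1],
    [0.063,0.188,0.1],
    [0.063,0.188,0.1],
  ],
  yaw=[0,0,0,0,0,0],
)

```text
time_s: 20.92
ee_pos: [0.515, 0.4301, 0.1566]
tcp_rot: [-3.139, -0.002, 3.028]
wrist_force: [0.0, 0.1, 0.6]
gripper_width: 0.0851
grip_force: 0.0
```

```bash
python3 -c "
from h import *
rel((.5135,.4328,.083,83.5))"
```

```text
t 20.9 pos [0.515  0.4301 0.1566] a 83.5 F [0.  0.1 0.6] w 0.0851 g 0.0 j6 -0.87
(0.5135, 0.4328, 0.083, 83.5) slide [0.003, 0.005, 0.147] yaw 0.0
```

drive_tool(
  claw=[85,85,85,85,45,45,45,45,45,45,45,45],
  slide=[
    [0.003,0.005,0.05],
    [0.003,0.005,0.1],
    [0.003,0.005,0.147],
    [0.003,0.005,0.147],
    [0.003,0.005,0.147],
    [0.003,0.005,0.147],
    [0.003,0.005,0.147],
    [0.003,0.005,0.147],
    [0.003,0.005,0.147],
    [0.003,0.005,0.1],
    [0.003,0.005,0.03],
    [0.003,0.005,-0.04],
  ],
  yaw=[0,0,0,0,0,0,0,0,0,0,0,0],
)

```text
time_s: 21.92
ee_pos: [0.5131, 0.4329, 0.1773]
tcp_rot: [-3.139, -0.003, 3.028]
wrist_force: [0.0, 1.4, -1.8]
gripper_width: 0.0564
grip_force: 64.2
```

```bash
python3 -c "
from h import *
susan();rel((.55,.089,.255,83.5))"
```

```text
terra 226.9 312.4 16.7 [0.3776 0.3442]
t 22.0 pos [0.5171 0.4357 0.1885] a 83.5 F [3.8 2.4 4.7] w 0.0563 g 64.3 j6 -0.87
(0.55, 0.089, 0.255, 83.5) slide [-0.145, -0.68, -0.137] yaw 0.0
```

drive_tool(
  claw=[45,45,45,45,45,45,45,45,45,45,45,45],
  slide=[
    [-0.01,-0.04,-0.06],
    [-0.024,-0.11,-0.11],
    [-0.038,-0.18,-0.137],
    [-0.053,-0.25,-0.137],
    [-0.068,-0.32,-0.137],
    [-0.083,-0.39,-0.137],
    [-0.098,-0.46,-0.137],
    [-0.113,-0.53,-0.137],
    [-0.128,-0.6,-0.137],
    [-0.14,-0.655,-0.137],
    [-0.145,-0.68,-0.137],
    [-0.145,-0.68,-0.1],
  ],
  yaw=[0,0,0,0,0,0,0,0,0,0,0,0],
)

```text
time_s: 22.97
ee_pos: [0.5504, 0.0851, 0.2326]
tcp_rot: [3.141, 0.009, 3.024]
wrist_force: [0.2, 0.5, -1.0]
gripper_width: 0.0561
grip_force: 64.7
```

```bash
python3 -c "
from h import *
susan();rel((.551,.089,.214,83.5),(.5635,.0876,.146,83.5),(.5655,.0873,.131,83.5))"
```

```text
green 193.6 299.0 17.9 [0.4136 0.4288]
terra 226.6 312.6 16.9 [0.3771 0.3451]
t 23.0 pos [0.5473 0.0864 0.2258] a 83.3 F [-1.4 -0.3 -5.5] w 0.0562 g 64.7 j6 -1.43
(0.551, 0.089, 0.214, 83.5) slide [-0.007, 0.006, 0.024] yaw -0.004
(0.5635, 0.0876, 0.146, 83.5) slide [-0.032, 0.006, 0.16] yaw -0.004
(0.5655, 0.0873, 0.131, 83.5) slide [-0.036, 0.006, 0.19] yaw -0.004
```

drive_tool(
  claw=[45,45,45,45,45,45,45,45,45,45],
  slide=[
    [-0.007,0.004,0],
    [-0.007,0.004,0.02],
    [-0.01,0.004,0.045],
    [-0.015,0.004,0.07],
    [-0.02,0.004,0.1],
    [-0.025,0.004,0.125],
    [-0.03,0.004,0.15],
    [-0.034,0.004,0.17],
    [-0.034,0.004,0.18],
    [-0.034,0.004,0.18],
  ],
  yaw=[0,0,0,0,0,0,0,0,0,0],
)

```text
time_s: 23.85
ee_pos: [0.5651, 0.0876, 0.1371]
tcp_rot: [3.141, -0.0, 3.028]
wrist_force: [0.7, 0.3, -2.1]
gripper_width: 0.0562
grip_force: 64.7
```

drive_tool(
  claw=[45,45,45,45,45,45,45,45,45],
  slide=[
    [0,0,0.005],
    [0,0,0.01],
    [0,0,0.013],
    [0,0,0.016],
    [0,0,0.019],
    [0,0,0.022],
    [0.002,0,0.025],
    [0.002,0,0.027],
    [0.002,0,0.027],
  ],
  yaw=[0,0,0,0,0,0,0,0,0],
)

```text
time_s: 24.6
ee_pos: [0.5659, 0.0876, 0.1273]
tcp_rot: [3.141, 0.005, 3.028]
wrist_force: [4.2, 0.8, 8.1]
gripper_width: 0.0561
grip_force: 64.3
```

drive_tool(
  claw=[45,45,45,45,45],
  slide=[
    [0,0,0.003],
    [0,0,0.006],
    [0,0,0.008],
    [0,0,0.01],
    [0,0,0.01],
  ],
  yaw=[0,0,0,0,0],
)

```text
time_s: 25.02
ee_pos: [0.5662, 0.0876, 0.1268]
tcp_rot: [-3.141, 0.004, 3.028]
wrist_force: [-8.6, -1.3, 28.1]
gripper_width: 0.0565
grip_force: 65.7
```

Seated: 28 N with almost no movement. Releasing.

drive_tool(
  claw=[45,45,60,62,64,68,72,72,72,72,72,72],
  slide=[
    [0,0,-0.004],
    [0,0,-0.006],
    [0,0,-0.006],
    [0,0,-0.006],
    [0,0,-0.006],
    [0,0,-0.006],
    [0,0,-0.006],
    [0,0,-0.03],
    [0,0,-0.09],
    [0,0,-0.15],
    [0,0,-0.22],
    [0,0,-0.25],
  ],
  yaw=[0,0,0,0,0,0,0,0,0,0,0,0],
)

```text
time_s: 26.02
ee_pos: [0.5657, 0.0877, 0.2512]
tcp_rot: [3.141, 0.007, 3.028]
wrist_force: [-0.0, -0.4, 1.1]
gripper_width: 0.0719
grip_force: 0.0
```

```bash
python3 -c "
from h import *
susan();rel((.4138,.429,.19,120))"
```

```text
green 193.6 299.0 17.9 [0.4136 0.4288]
terra 226.6 312.6 16.9 [0.3771 0.345 ]
t 26.1 pos [0.5669 0.0877 0.2535] a 83.5 F [1.1 0.3 2.8] w 0.0722 g 0.0 j6 -1.43
(0.4138, 0.429, 0.19, 120) slide [0.383, 0.643, 0.124] yaw -0.811
```

drive_tool(
  claw=[72,76,85,85,85,85,85,85,85,85,85,85],
  slide=[
    [0.03,0.05,0],
    [0.065,0.11,0],
    [0.1,0.17,0],
    [0.137,0.23,0.02],
    [0.174,0.292,0.04],
    [0.211,0.354,0.06],
    [0.248,0.416,0.08],
    [0.285,0.478,0.1],
    [0.32,0.54,0.124],
    [0.355,0.6,0.124],
    [0.383,0.643,0.124],
    [0.383,0.643,0.15],
  ],
  yaw=[-0.07,-0.14,-0.21,-0.28,-0.36,-0.44,-0.52,-0.6,-0.68,-0.76,-0.811,-0.811],
)

```text
time_s: 27.07
ee_pos: [0.409, 0.4332, 0.1722]
tcp_rot: [3.139, 0.004, -2.612]
wrist_force: [0.8, -0.2, 0.9]
gripper_width: 0.0848
grip_force: 0.0
```

```bash
python3 -c "
from h import *
rel((.4136,.4288,.083,120))"
```

```text
t 27.1 pos [0.409  0.4332 0.1722] a 120.3 F [ 0.8 -0.2  0.9] w 0.0848 g 0.0 j6 -1.41
(0.4136, 0.4288, 0.083, 120) slide [-0.003, -0.013, 0.178] yaw 0.007
```

drive_tool(
  claw=[85,85,85,85,85,45,45,45,45,45,45,45],
  slide=[
    [-0.001,-0.004,0.05],
    [-0.001,-0.004,0.1],
    [-0.001,-0.004,0.15],
    [-0.001,-0.004,0.178],
    [-0.001,-0.004,0.178],
    [-0.001,-0.004,0.178],
    [-0.001,-0.004,0.178],
    [-0.001,-0.004,0.178],
    [-0.001,-0.004,0.178],
    [-0.001,-0.004,0.178],
    [-0.001,-0.004,0.14],
    [-0.001,-0.004,0.07],
  ],
  yaw=[0,0,0,0,0,0,0,0,0,0,0,0],
)

```text
time_s: 28.07
ee_pos: [0.4086, 0.4248, 0.1301]
tcp_rot: [-3.14, -0.011, -2.619]
wrist_force: [-0.1, 0.0, -2.1]
gripper_width: 0.0573
grip_force: 64.6
```

```bash
python3 -c "
from h import *
susan();rel((.541,.002,.255,83.5))"
```

```text
terra 226.4 313.0 16.1 [0.3764 0.3457]
t 28.1 pos [0.4133 0.4288 0.1415] a 120.0 F [3.1 3.5 3.2] w 0.0572 g 64.8 j6 -1.42
(0.541, 0.002, 0.255, 83.5) slide [0.204, -0.867, -0.229] yaw 0.811
```

drive_tool(
  claw=[45,45,45,45,45,45,45,45,45,45,45,45],
  slide=[
    [0,0,-0.06],
    [0,0,-0.13],
    [0.01,-0.04,-0.2],
    [0.022,-0.095,-0.25],
    [0.037,-0.16,-0.25],
    [0.054,-0.23,-0.25],
    [0.07,-0.3,-0.25],
    [0.087,-0.37,-0.25],
    [0.104,-0.44,-0.25],
    [0.12,-0.51,-0.25],
    [0.136,-0.58,-0.25],
    [0.153,-0.65,-0.25],
  ],
  yaw=[0,0,0.08,0.16,0.25,0.34,0.43,0.52,0.61,0.7,0.78,0.811],
)

```text
time_s: 29.12
ee_pos: [0.5079, 0.1059, 0.2598]
tcp_rot: [3.141, 0.001, 3.025]
wrist_force: [1.0, -0.7, -2.3]
gripper_width: 0.0573
grip_force: 64.9
```

```bash
python3 -c "
from h import *
rel((.541,.002,.255,83.5))"
```

```text
t 29.1 pos [0.5079 0.1059 0.2598] a 83.3 F [ 1.  -0.7 -2.3] w 0.0573 g 64.9 j6 -1.39
(0.541, 0.002, 0.255, 83.5) slide [-0.09, -0.199, 0.01] yaw -0.003
```

drive_tool(
  claw=[45,45,45,45,45,45,45,45],
  slide=[
    [-0.03,-0.06,0],
    [-0.06,-0.13,0],
    [-0.085,-0.18,0],
    [-0.09,-0.199,0.01],
    [-0.09,-0.199,0.04],
    [-0.09,-0.199,0.06],
    [-0.09,-0.199,0.06],
    [-0.09,-0.199,0.06],
  ],
  yaw=[-0.003,-0.003,-0.003,-0.003,-0.003,-0.003,-0.003,-0.003],
)

```text
time_s: 29.78
ee_pos: [0.5403, 0.0044, 0.2285]
tcp_rot: [3.141, -0.003, 3.031]
wrist_force: [0.5, -0.3, -1.3]
gripper_width: 0.0573
grip_force: 64.9
```

```bash
python3 -c "
from h import *
rel((.541,.002,.214,83.5),(.5535,.0006,.146,83.5),(.5555,.0003,.137,83.5))"
```

```text
t 29.8 pos [0.5403 0.0044 0.2285] a 83.7 F [ 0.5 -0.3 -1.3] w 0.0573 g 64.9 j6 -1.59
(0.541, 0.002, 0.214, 83.5) slide [-0.002, -0.005, 0.029] yaw 0.004
(0.5535, 0.0006, 0.146, 83.5) slide [-0.027, -0.005, 0.165] yaw 0.004
(0.5555, 0.0003, 0.137, 83.5) slide [-0.032, -0.005, 0.183] yaw 0.004
```

drive_tool(
  claw=[45,45,45,45,45,45,45,45,45,45,45,45],
  slide=[
    [-0.002,-0.005,0.01],
    [-0.002,-0.005,0.029],
    [-0.007,-0.005,0.055],
    [-0.012,-0.005,0.08],
    [-0.017,-0.005,0.11],
    [-0.022,-0.005,0.135],
    [-0.027,-0.005,0.16],
    [-0.031,-0.005,0.18],
    [-0.032,-0.005,0.19],
    [-0.032,-0.005,0.197],
    [-0.032,-0.005,0.203],
    [-0.032,-0.005,0.203],
  ],
  yaw=[0.004,0.004,0.004,0.004,0.004,0.004,0.004,0.004,0.004,0.004,0.004,0.004],
)

```text
time_s: 30.78
ee_pos: [0.5549, -0.0003, 0.1269]
tcp_rot: [-3.142, -0.006, 3.027]
wrist_force: [-8.2, 0.7, -3.1]
gripper_width: 0.057
grip_force: 64.9
```

drive_tool(
  claw=[45,45,45,45,45,45],
  slide=[
    [0,0,0.003],
    [0,0,0.006],
    [0,0,0.009],
    [0,0,0.012],
    [0,0,0.014],
    [0,0,0.014],
  ],
  yaw=[0,0,0,0,0,0],
)

```text
time_s: 31.28
ee_pos: [0.5554, -0.0004, 0.1253]
tcp_rot: [-3.141, -0.006, 3.028]
wrist_force: [-22.8, 1.8, 24.1]
gripper_width: 0.0575
grip_force: 67.1
```

drive_tool(
  claw=[45,45,45,45],
  slide=[
    [0.004,0,0],
    [0.007,0,0],
    [0.007,0,0],
    [0.007,0,0],
  ],
  yaw=[0,0,0,0],
)

```text
time_s: 31.62
ee_pos: [0.5551, -0.0004, 0.1251]
tcp_rot: [-3.141, 0.004, 3.027]
wrist_force: [-9.3, 1.2, 12.3]
gripper_width: 0.0571
grip_force: 66.1
```

drive_tool(
  claw=[45,45,60,62,64,68,72,72,72,72,72,72],
  slide=[
    [0,0,0.004],
    [0,0,0.004],
    [0,0,0.002],
    [0,0,0],
    [0,0,0],
    [0,0,0],
    [0,0,0],
    [0,0,-0.03],
    [0,0,-0.09],
    [0,0,-0.15],
    [0,0,-0.22],
    [0,0,-0.25],
  ],
  yaw=[0,0,0,0,0,0,0,0,0,0,0,0],
)

```text
time_s: 32.62
ee_pos: [0.5551, -0.0005, 0.2514]
tcp_rot: [-3.141, 0.007, 3.027]
wrist_force: [0.6, -0.0, 0.3]
gripper_width: 0.0719
grip_force: 0.0
```

```bash
python3 -c "
from h import *
c=cap('scene'); cv2.imwrite('pics/b3.png',cv2.resize(c['pixels'][150:350,90:390],None,fx=2.6,fy=2.6,interpolation=cv2.INTER_CUBIC)); susan();rel((.377,.345,.19,83.5))"
```

```text
terra 226.5 312.7 16.9 [0.377  0.3453]
t 32.7 pos [ 0.5555 -0.0006  0.2509] a 83.4 F [-0.3 -0.4 -0.9] w 0.0721 g 0.0 j6 -1.59
(0.377, 0.345, 0.19, 83.5) slide [0.435, 0.646, 0.118] yaw -0.001
```

View pics/b3.png

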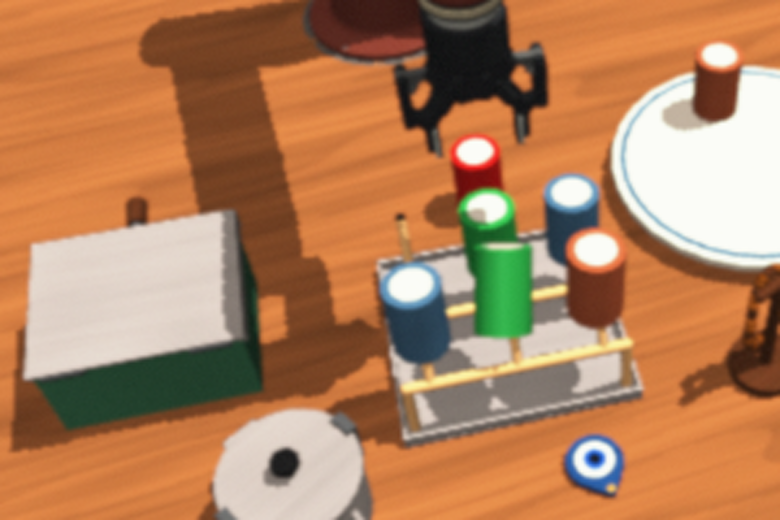

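Five cups are hanging, with only peg 0 at (400,218) still empty. The last terracotta cup is at (226,313) in the top view.

drive_tool(
  claw=[72,76,85,85,85,85,85,85,85,85,85,85],
  slide=[
    [0.03,0.045,0],
    [0.07,0.104,0],
    [0.11,0.163,0],
    [0.15,0.223,0.01],
    [0.19,0.282,0.03],
    [0.23,0.342,0.05],
    [0.27,0.4,0.07],
    [0.31,0.46,0.09],
    [0.35,0.52,0.118],
    [0.39,0.58,0.118],
    [0.425,0.63,0.118],
    [0.435,0.646,0.12],
  ],
  yaw=[0,0,0,0,0,0,0,0,0,0,0,0],
)

```text
time_s: 33.72
ee_pos: [0.3712, 0.3476, 0.1838]
tcp_rot: [-3.14, -0.004, 3.031]
wrist_force: [0.3, -0.2, 0.7]
gripper_width: 0.085
grip_force: 0.0
```

```bash
python3 -c "
from h import *
rel((.377,.345,.083,83.5))"
```

```text
t 33.7 pos [0.3712 0.3476 0.1838] a 83.7 F [ 0.3 -0.2  0.7] w 0.085 g 0.0 j6 -0.85
(0.377, 0.345, 0.083, 83.5) slide [-0.013, -0.004, 0.202] yaw 0.003
```

drive_tool(
  claw=[85,85,85,85,85,45,45,45,45,45,45,45],
  slide=[
    [-0.005,-0.002,0.05],
    [-0.005,-0.002,0.1],
    [-0.005,-0.002,0.15],
    [-0.005,-0.002,0.195],
    [-0.005,-0.002,0.2],
    [-0.005,-0.002,0.2],
    [-0.005,-0.002,0.2],
    [-0.005,-0.002,0.2],
    [-0.005,-0.002,0.2],
    [-0.005,-0.002,0.2],
    [-0.005,-0.002,0.16],
    [-0.005,-0.002,0.09],
  ],
  yaw=[0,0,0,0,0,0,0,0,0,0,0,0],
)

```text
time_s: 34.72
ee_pos: [0.3737, 0.3422, 0.1376]
tcp_rot: [-3.135, -0.007, 3.027]
wrist_force: [-0.6, -0.2, -2.7]
gripper_width: 0.0563
grip_force: 64.3
```

```bash
python3 -c "
from h import *
susan();rel((.47,.0,.27,83.5),(.531,-.085,.26,83.5))"
```

```text
t 34.8 pos [0.3787 0.3458 0.1485] a 83.5 F [4.1 3.7 3.6] w 0.056 g 64.3 j6 -0.86
(0.47, 0.0, 0.27, 83.5) slide [-0.262, -0.665, -0.245] yaw -0.001
(0.531, -0.085, 0.26, 83.5) slide [-0.402, -0.82, -0.225] yaw -0.001
```

drive_tool(
  claw=[45,45,45,45,45,45,45,45,45,45,45,45],
  slide=[
    [0,0,-0.06],
    [0,0,-0.13],
    [-0.02,-0.04,-0.2],
    [-0.05,-0.1,-0.25],
    [-0.08,-0.165,-0.25],
    [-0.112,-0.23,-0.25],
    [-0.144,-0.295,-0.25],
    [-0.176,-0.36,-0.25],
    [-0.208,-0.425,-0.25],
    [-0.24,-0.49,-0.25],
    [-0.272,-0.555,-0.25],
    [-0.304,-0.62,-0.25],
  ],
  yaw=[0,0,0,0,0,0,0,0,0,0,0,0],
)

```text
time_s: 35.77
ee_pos: [0.4925, 0.0171, 0.2669]
tcp_rot: [3.141, 0.002, 3.027]
wrist_force: [0.7, 0.4, -1.5]
gripper_width: 0.056
grip_force: 64.7
```

```bash
python3 -c "
from h import *
rel((.531,-.085,.26,83.5))"
```

```text
t 35.8 pos [0.4925 0.0171 0.2669] a 83.4 F [ 0.7  0.4 -1.5] w 0.056 g 64.7 j6 -1.57
(0.531, -0.085, 0.26, 83.5) slide [-0.1, -0.194, 0.014] yaw -0.002
```

drive_tool(
  claw=[45,45,45,45,45,45,45,45],
  slide=[
    [-0.03,-0.06,0],
    [-0.06,-0.125,0],
    [-0.09,-0.18,0],
    [-0.1,-0.194,0.014],
    [-0.1,-0.194,0.05],
    [-0.1,-0.194,0.07],
    [-0.1,-0.194,0.07],
    [-0.1,-0.194,0.07],
  ],
  yaw=[0,0,0,0,0,0,0,0],
)

```text
time_s: 36.43
ee_pos: [0.53, -0.0824, 0.2304]
tcp_rot: [3.141, -0.002, 3.028]
wrist_force: [0.3, -0.9, -1.3]
gripper_width: 0.056
grip_force: 64.7
```

```bash
python3 -c "
from h import *
rel((.5315,-.085,.214,83.5),(.544,-.0865,.146,83.5),(.546,-.0867,.127,83.5))"
```

```text
t 36.4 pos [ 0.53   -0.0824  0.2304] a 83.5 F [ 0.3 -0.9 -1.3] w 0.056 g 64.7 j6 -1.75
(0.5315, -0.085, 0.214, 83.5) slide [-0.004, -0.005, 0.033] yaw -0.0
(0.544, -0.0865, 0.146, 83.5) slide [-0.029, -0.005, 0.169] yaw -0.0
(0.546, -0.0867, 0.127, 83.5) slide [-0.033, -0.005, 0.207] yaw -0.0
```

drive_tool(
  claw=[45,45,45,45,45,45,45,45,45,45,45,45],
  slide=[
    [-0.003,-0.005,0.01],
    [-0.004,-0.005,0.033],
    [-0.009,-0.005,0.06],
    [-0.014,-0.005,0.085],
    [-0.019,-0.005,0.115],
    [-0.024,-0.005,0.14],
    [-0.029,-0.005,0.165],
    [-0.032,-0.005,0.182],
    [-0.033,-0.005,0.192],
    [-0.033,-0.005,0.2],
    [-0.033,-0.005,0.207],
    [-0.033,-0.005,0.207],
  ],
  yaw=[0,0,0,0,0,0,0,0,0,0,0,0],
)

```text
time_s: 37.43
ee_pos: [0.5463, -0.0877, 0.1294]
tcp_rot: [-3.141, -0.002, 3.027]
wrist_force: [-9.1, 1.3, 5.4]
gripper_width: 0.056
grip_force: 64.9
```

drive_tool(
  claw=[45,45,45,45,45],
  slide=[
    [0,0,0.003],
    [0,0,0.006],
    [0,0,0.009],
    [0,0,0.01],
    [0,0,0.01],
  ],
  yaw=[0,0,0,0,0],
)

```text
time_s: 37.85
ee_pos: [0.5466, -0.0878, 0.1276]
tcp_rot: [-3.141, -0.002, 3.027]
wrist_force: [-17.7, 2.4, 20.6]
gripper_width: 0.056
grip_force: 66.2
```

drive_tool(
  claw=[45,45,45,45,45],
  slide=[
    [0.004,0,0.002],
    [0.007,0,0.004],
    [0.007,0,0.006],
    [0.007,0,0.007],
    [0.007,0,0.007],
  ],
  yaw=[0,0,0,0,0],
)

```text
time_s: 38.27
ee_pos: [0.5466, -0.0878, 0.1265]
tcp_rot: [-3.141, 0.008, 3.027]
wrist_force: [-9.8, 3.1, 22.0]
gripper_width: 0.0562
grip_force: 66.1
```

drive_tool(
  claw=[45,45,60,62,64,68,72,72,72,72,72,72],
  slide=[
    [0,0,0.002],
    [0,0,0],
    [0,0,0],
    [0,0,0],
    [0,0,0],
    [0,0,0],
    [0,0,0],
    [0,0,-0.03],
    [0,0,-0.09],
    [0,0,-0.15],
    [0,0,-0.22],
    [0,0,-0.25],
  ],
  yaw=[0,0,0,0,0,0,0,0,0,0,0,0],
)

```text
time_s: 39.27
ee_pos: [0.545, -0.0877, 0.2492]
tcp_rot: [-3.14, 0.006, 3.027]
wrist_force: [0.9, -0.7, 1.1]
gripper_width: 0.0719
grip_force: 0.0
```

```bash
python3 -c "
from h import *
c=cap('scene'); t=cap('top'); a=cv2.resize(c['pixels'][210:330,90:350],None,fx=3,fy=3,interpolation=cv2.INTER_CUBIC)
b=cv2.resize(t['pixels'][215:310,440:560],None,fx=3,fy=3,interpolation=cv2.INTER_CUBIC); o=np.zeros((600,780,3),np.uint8)
a=a[:310]; o[:a.shape[0],:780]=a; d=b[:290]; o[310:310+d.shape[0],:360]=d; cv2.imwrite('pics/c1.png',o)
rel()"
```

```text
t 39.4 pos [ 0.5454 -0.0878  0.2487] a 83.4 F [0.7 0.3 0.9] w 0.0716 g 0.0 j6 -1.75
```

View pics/c1.png

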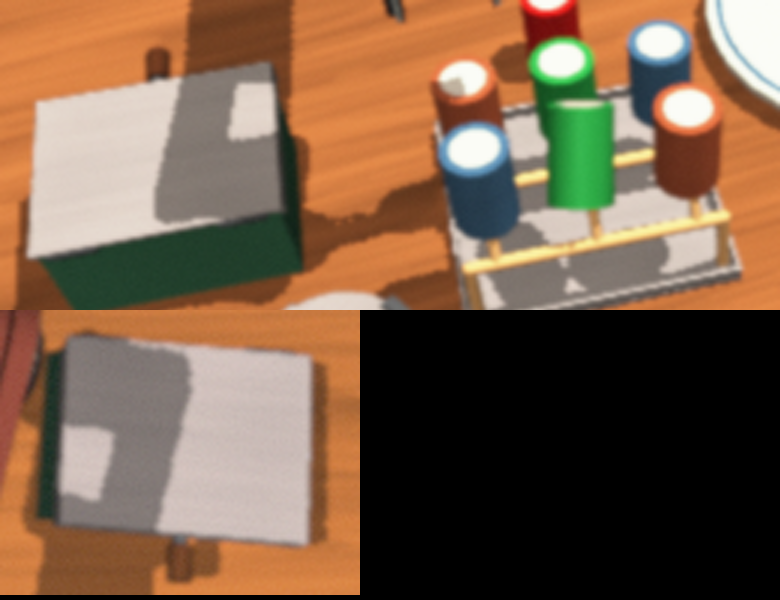

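All six cups hang on their pegs. The caddy knob is at (500,299) in the top view and (143,232) in the scene view, and the lid is shut.

```bash
python3 -c "
from h import *
t=cap('top'); s=cap('scene')
f=lambda x,y:(440+x/3,215+(y-310)/3)
P={n:onz(t,*f(*q),.102) for n,q in dict(BL=(68,336),BR=(312,355),FL=(58,523),FR=(308,545)).items()}
for n in P: print(n,P[n].round(4))
d=P['FL']-P['FR']+P['BL']-P['BR']; print('hinge a',np.degrees(np.arctan2(d[1],d[0])))
print('knob top',onz(t,*f(180,562),.103).round(4),'scene',onz(s,90+158/3,210+65/3,.1).round(4), 'hinge mid',((P['BL']+P['BR'])/2).round(4))
rel((.396,-.352,.2,86))"
```

```text
BL [ 0.5885 -0.265   0.102 ]
BR [ 0.5663 -0.4719  0.102 ]
FL [ 0.4289 -0.2486  0.102 ]
FR [ 0.4049 -0.4583  0.102 ]
hinge a 83.65881109013779
knob top [ 0.3934 -0.3495  0.103 ] scene [ 0.3796 -0.3492  0.1   ] hinge mid [ 0.5774 -0.3684  0.102 ]
t 39.5 pos [ 0.5431 -0.0872  0.2436] a 83.4 F [ 0.9 -0.3 -0.9] w 0.0721 g 0.0 j6 -1.75
(0.396, -0.352, 0.2, 86) slide [0.232, -0.56, 0.087] yaw -0.057
```

drive_tool(
  claw=[72,60,60,60,60,60,60,60,60,60,60,60],
  slide=[
    [0.02,-0.05,-0.02],
    [0.047,-0.114,-0.02],
    [0.075,-0.18,-0.02],
    [0.102,-0.245,0],
    [0.13,-0.31,0.02],
    [0.157,-0.375,0.04],
    [0.184,-0.44,0.06],
    [0.211,-0.5,0.087],
    [0.232,-0.55,0.087],
    [0.24,-0.556,0.12],
    [0.24,-0.556,0.14],
    [0.24,-0.556,0.14],
  ],
  yaw=[0,0,0,0,0,0,0,0,0,0,0,0],
)

```text
time_s: 40.47
ee_pos: [0.3902, -0.3475, 0.1689]
tcp_rot: [3.135, -0.007, 3.026]
wrist_force: [-0.5, 0.4, -0.3]
gripper_width: 0.06
grip_force: 0.0
```

```bash
python3 -c "
from h import *
rel((.391,-.350,.088,83.6)); s=cap('scene'); t=cap('top')
a=cv2.resize(s['pixels'][170:320,80:220],None,fx=4,fy=4,interpolation=cv2.INTER_CUBIC); cv2.imwrite('pics/c2.png',a)"
```

```text
t 40.5 pos [ 0.3902 -0.3475  0.1689] a 83.4 F [-0.5  0.4 -0.3] w 0.06 g 0.0 j6 -2.33
(0.391, -0.35, 0.088, 83.6) slide [-0.003, -0.006, 0.162] yaw -0.005
```

View pics/c2.png

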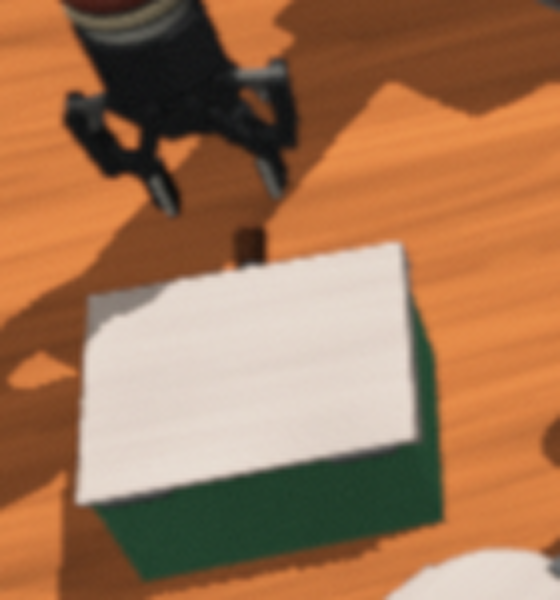

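The open fingers are above and in front of the knob, which is at (250,245). I'll check the grasp point's projection and the caddy's place before descending.

```bash
python3 -c "
from h import *
s=cap('scene')
for x in(.377,.393,.409): print(proj(s,(x,-.3495,.107)))"
```

```text
(np.float64(141.71356879098684), np.float64(229.38664543128542))
(np.float64(142.24028787262188), np.float64(233.36996412351877))
(np.float64(142.77563831357693), np.float64(237.41855756298946))
```

drive_tool(
  claw=[60,60,60,60,60,10,10,10,10,10,10,10],
  slide=[
    [0.001,-0.004,0.04],
    [0.001,-0.004,0.08],
    [0.001,-0.004,0.12],
    [0.001,-0.004,0.155],
    [0.001,-0.004,0.16],
    [0.001,-0.004,0.16],
    [0.001,-0.004,0.16],
    [0.001,-0.004,0.16],
    [0.001,-0.004,0.16],
    [0.001,-0.004,0.16],
    [0.001,-0.004,0.16],
    [0.001,-0.004,0.16],
  ],
  yaw=[0,0,0,0,0,0,0,0,0,0,0,0],
)

```text
time_s: 41.62
ee_pos: [0.3925, -0.3507, 0.0957]
tcp_rot: [3.14, 0.001, 3.028]
wrist_force: [1.0, 5.3, 1.2]
gripper_width: 0.0207
grip_force: 58.5
```

drive_tool(
  claw=[10,10,10,10,10,10,10,10,10,10,10,10],
  slide=[
    [0,0,-0.015],
    [-0.001,0,-0.032],
    [-0.004,0,-0.063],
    [-0.01,0,-0.094],
    [-0.019,0,-0.124],
    [-0.03,0,-0.154],
    [-0.044,0,-0.182],
    [-0.061,0,-0.209],
    [-0.08,0,-0.235],
    [-0.1,0,-0.258],
    [-0.1,0,-0.258],
    [-0.1,0,-0.258],
  ],
  yaw=[0,0,0,0,0,0,0,0,0,0,0,0],
)

```text
time_s: 42.62
ee_pos: [0.442, -0.3554, 0.2245]
tcp_rot: [3.138, -0.0, 3.029]
wrist_force: [1.1, 6.1, 0.1]
gripper_width: 0.0206
grip_force: 59.9
```

```bash
python3 -c "
from h import *
rel(); s=cap('scene')
a=cv2.resize(s['pixels'][150:320,80:220],None,fx=3.5,fy=3.5,interpolation=cv2.INTER_CUBIC); cv2.imwrite('pics/c3.png',a)"
```

```text
t 42.6 pos [ 0.442  -0.3554  0.2245] a 83.5 F [1.1 6.1 0.1] w 0.0206 g 59.9 j6 -2.27
```

View pics/c3.png

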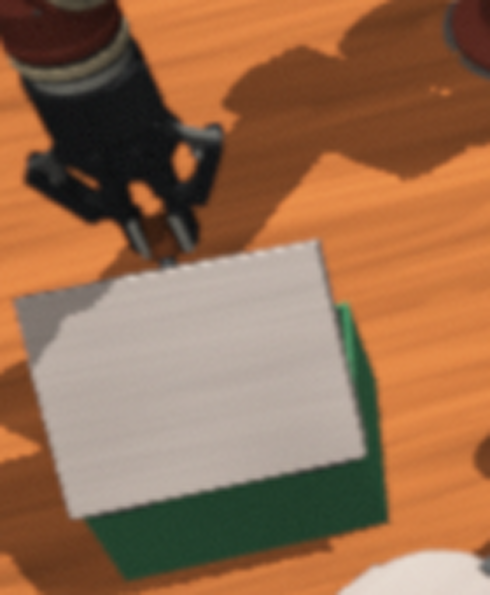

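The lid stands raised with the knob still held at (165,235). The front corners are at (318,241) and (15,298) and the back corners at (365,457) and (72,518). From these I'll compute the angle.

```bash
python3 -c "
from h import *
s=cap('scene'); g=lambda x,y:(80+(x+.5)/3.5-.5,150+(y+.5)/3.5-.5)
ea=np.radians(83.6); Y=np.array([np.cos(ea),np.sin(ea),0]); X=np.array([np.sin(ea),-np.cos(ea),0])
for F,B in(((318,241),(365,457)),((15,298),(72,518))):
    b=onz(s,*g(*B),.1); o,d=ray(s,*g(*F)); q=o+d*((b-o)@Y)/(d@Y); v=q-b
    print(b.round(3),q.round(3),'len',np.hypot(v@X,v[2]).round(3),'deg',np.degrees(np.arctan2(v[2],-(v@X))).round(1))
"
```

```text
[ 0.59  -0.265  0.1  ] [ 0.486 -0.253  0.224] len 0.162 deg 50.1
[ 0.57 -0.47  0.1 ] [ 0.469 -0.458  0.226] len 0.162 deg 51.0
```

drive_tool(
  claw=[24,30,40,50,50,50,50,50,50,50,50,50],
  slide=[
    [0,0,0],
    [0,0,0],
    [0,0,0],
    [0,0,0],
    [0,0,0],
    [0,0,0],
    [0,0,-0.03],
    [0,0,-0.08],
    [0.03,0,-0.14],
    [0.1,0,-0.18],
    [0.17,0,-0.2],
    [0.22,0,-0.2],
  ],
  yaw=[0,0,0,0,0,0,0,0,0,0,0,0],
)

```text
time_s: 43.72
ee_pos: [0.331, -0.3455, 0.3274]
tcp_rot: [-3.136, 0.004, 3.027]
wrist_force: [0.3, 0.3, 0.9]
gripper_width: 0.0502
grip_force: 0.0
```

```bash
python3 -c "
from h import *
rel(); s=cap('scene'); t=cap('top')
a=cv2.resize(s['pixels'][190:320,80:340],None,fx=3,fy=3,interpolation=cv2.INTER_CUBIC)[:300]
b=cv2.resize(t['pixels'][205:305,300:560],None,fx=3,fy=3,interpolation=cv2.INTER_CUBIC)[:300]
cv2.imwrite('pics/c4.png',np.vstack([a,b]))"
```

```text
t 43.7 pos [ 0.331  -0.3455  0.3274] a 83.4 F [0.3 0.3 0.9] w 0.0502 g 0.0 j6 -2.42
```

View pics/c4.png

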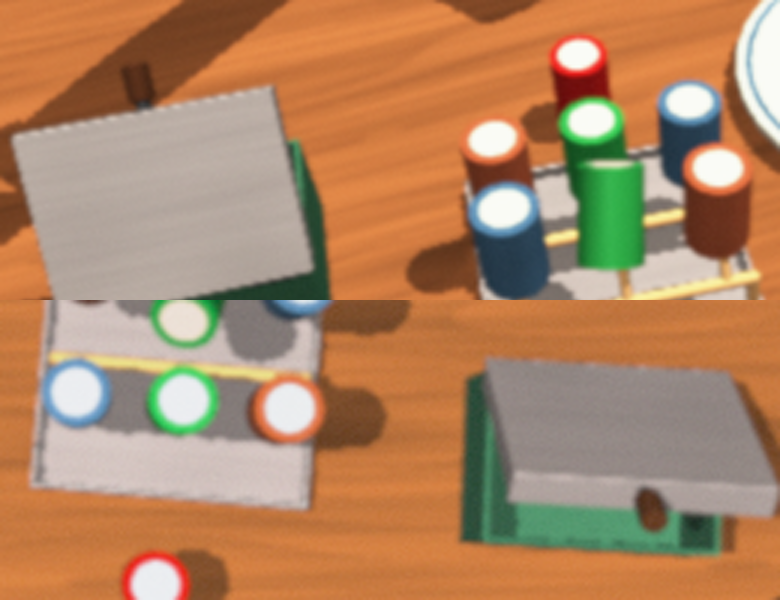

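```bash
python3 -c "
from h import *
s=cap('scene'); t=cap('top')
def tri(a,b):
    (o,d),(p,e)=ray(s,80+(a[0]+.5)/3-.5,190+(a[1]+.5)/3-.5),ray(t,300+(b[0]+.5)/3-.5,205+(b[1]-300+.5)/3-.5)
    k=np.linalg.lstsq(np.c_[d,-e],p-o,rcond=None)[0]; x,y=o+k[0]*d,p+k[1]*e; print((x).round(4),'gap',np.linalg.norm(x-y).round(4)); return (x+y)/2
FL=tri((274,88),(514,474)); BL=tri((313,270),(487,360)); FR=tri((13,135),(772,485))
v=FL-BL; print(np.degrees(np.arctan2(v[2],np.hypot(v[0],v[1]))),np.linalg.norm(v))
w=FR-BL
"
```

```text
[ 0.4829 -0.253   0.2192] gap 0.0007
[ 0.5863 -0.2648  0.098 ] gap 0.0007
[ 0.4686 -0.4583  0.2256] gap 0.0052
49.38812628015474 0.1598316922262588
```

```bash
python3 -c "
from h import *
print(robot.hand_in())"
```

```text
the job is handed in; nothing more can be done
None
```

All six cups hang mouth down and seated, one to a peg, and the caddy lid stands open at about 45–49° (the knob's measured travel gives 45°, the cameras 49°); the pot, bead stand, nazar and look-alikes were left alone, and the job is handed in.

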